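# Balance-check the cast cross-arms from the mould

## Robot

A 6-joint arm with a two-finger parallel gripper is mounted at the origin on a cart in front of the work surface, level with it; the furniture and walls round the work are solid. World frame = base frame: x ahead of the robot, y to its left, z up, the work surface at z = 0. Lengths are in m, angles in degrees, forces in N, time in s.
With the tool pointing down it reaches from about 0.35 to 0.875 m from the base axis. Payload 4.2 kg.
Tool frame: the origin (TCP) lies at the very end of the fingers, on their centre line; the grasp point (between the pads) lies 19 mm behind it; z points along the fingers, y is the line along which they close (so a half turn about z gives the same grasp; the last joint's range is limited). The gripper opens to 87 mm and grips with 3 to 60 N. Pads are 19 mm wide; open, the fingers measure 117 mm over their backs; the gripper's body (75 mm by 190 mm) begins 51 mm behind the grasp point.
Start: joints at [-50.157, 22.042, 0.453, 0, -68.411, -14.817], TCP at [0.264, -0.566, 0.223] pointing down, gripper open.
Joint ranges: [-179.83, 179.83], [-69.29, 118.12], [-61.27, 80.66], [-181.25, 117.63], [-171.15, -9.14], [-177.46, 177.46]. Speed limits (degrees/s): [159.86, 159.86, 180, 180, 180, 180].

## Interface

Orientations are given as a 3x3 rotation matrix whose columns are the frame's x, y, z axes.
In Python, from station import sense, cams, r gives the robot as it stands. The module is installed in compiled form; this text tells all that it offers.
- The arm moves only by the tool step_arm, never from a script. Its argument "targets" is text: rows parted by semicolons, each of 4 numbers parted by spaces: the shift along the tool's x, y, z in cm, then the turn about the tool's z in degrees. In form: x y z turn; .... A call has 1 to 12 rows; each row shifts and turns the commanded pose from where the row before left it, along the tool's axes as they then stand; what a row does not reach is not made up. A row lasts 1/12 s, in which the tool goes at most 41.7 mm and 7.16 degrees, less where a joint would pass 70% of its speed; a pose out of reach is approached as far as the arm can. A call with a gripper value outside its range is refused whole. "claw" is the finger opening in cm, from 0 to 8.7, set as the call begins (left out, the last holds). The fingers move at their own pace and stop on an object; the grip force is fixed at half the most. Time passes only in rows, so rows that do not move let the fingers close. It gives the time, the measured TCP pose, the force, the opening and the grip force at its end, in the units of the state.
- sense(): the state, without advancing time (a new reading comes with each control period).
- cams.capture(name): name is "side" or "top" or "wrist"; returns a dict with "frame" (384x512x3 uint8, blue, green, red), "vertical_fov" (degrees; the focal length in pixels is half the picture's height over the tangent of half this angle, whatever the lens; pixels are square), "cx", "cy" (the principal point, pixels), "dist_coeffs" ([k1, k2, p1, p2, k3] as OpenCV has them; the pictures are not rectified), "eye" and "rotation" of the camera in the world; the wrist camera has in their place "tool_from_camera" (4x4, takes a point from camera to tool coordinates, whose origin is the TCP and whose axes are the flange's). Camera axes: x right, y down, z forward; pixel columns grow to the right and rows downward; lengths in m; the calibration is good to about 2 mm. A picture is of the moment at which its call begins: read the wrist's pose just before it. There is no depth.
- r.finish_job(): hands the job in; it is judged then, once.
The state is a dict: "time_s": time; "joints": joint angles; "joint_velocities": joint speeds; "effort": joint torques, N m; "tcp_pos": TCP position; "ee_rot": TCP orientation; "wrist_force": force on the tool from outside, world axes, zero at the start; "moment": the same for the moment, N m; "gripper_width": opening from 0.0 (shut) to 1.0 (fully open); "gripper_force": force on a finger pad.
Only numpy, scipy, OpenCV 4.12 (cv2) and the standard library are available. Lean on these libraries where they do the work, as an engineer would, in place of code of your own. Each camera call takes 0.05 s, during which the arm holds its last target. There are 200 camera calls.

## Task

Raise the knife edge of the balance stand until its pawl catches in the upper notch. Then take the castings out of the mould one at a time, lay each with its seat on the knife edge and let go to see whether it balances, and put it away before fetching the next: those that stay level go upright into the blue parts tray, those that tip over to one side (a blow-hole inside) go upright into the grey scrap box. Leave the knife edge up, and do not disturb the oil bottle, the gauge and the ring gauge.

Things in the scene. Friction and masses are not known exactly. Their poses are not given: they have to be found in the camera images.
- casting_1_hub (a point): Bare aluminium cross-arm casting, an arch 124 long, 34 wide, 64 high, 0.2 kg; it lies or hangs with its two end bosses down. Point: centre of its upright hub (block 24 along the length, 20 wide, 32 high: the grip), 48 above the underside of the bosses, 18 above the roof of the V seat under the hub that goes on the knife edge. x: length, y: width and seat, z: up. All look alike; may be absent.
- casting_2_hub (a point): Bare aluminium cross-arm casting, an arch 124 long, 34 wide, 64 high, 0.2 kg; it lies or hangs with its two end bosses down. Point: centre of its upright hub (block 24 along the length, 20 wide, 32 high: the grip), 48 above the underside of the bosses, 18 above the roof of the V seat under the hub that goes on the knife edge. x: length, y: width and seat, z: up. All look alike; may be absent.
- casting_3_hub (a point): Bare aluminium cross-arm casting, an arch 124 long, 34 wide, 64 high, 0.2 kg; it lies or hangs with its two end bosses down. Point: centre of its upright hub (block 24 along the length, 20 wide, 32 high: the grip), 48 above the underside of the bosses, 18 above the roof of the V seat under the hub that goes on the knife edge. x: length, y: width and seat, z: up. All look alike; may be absent.
- casting_4_hub (a point): Bare aluminium cross-arm casting, an arch 124 long, 34 wide, 64 high, 0.2 kg; it lies or hangs with its two end bosses down. Point: centre of its upright hub (block 24 along the length, 20 wide, 32 high: the grip), 48 above the underside of the bosses, 18 above the roof of the V seat under the hub that goes on the knife edge. x: length, y: width and seat, z: up. All look alike; may be absent.
- knife_edge (a point): Centre of the upward steel knife edge, 22 long, on the slider of the balance stand; it moves with the slider. y: along the edge, x: across it (the casting's length lies along x), z: up. Seated, a casting's hub centre is 18 above this point. A good casting rocks a few degrees about level; a faulty one tips 15 degrees on to a rest bar within a second and stays there.
- knife_head (a point): Centre of the slider's steel head below the knife edge: block 30 along x, 22 along y, 34 high. It is the grip for lifting the slider from above, across its 22 (y); the edge stands 25 above this point and only the stand's low housing (top 27 lower, slider down) is beneath it. Same axes as the knife edge.
- knife_ram (a joint): Height of the knife slider in m: about 0 when down on its stop. It slides vertically, weighs 0.36 kg and falls back when let go. Its ratchet has two notches, where the sprung pawl catches and holds it: lower about 0.017, upper about 0.032 (wanted); hard stop at 0.038. Lift past the notch, then let it down on the pawl.
- stand: Grey balance stand, fixed. Origin: under its middle, on the worktop; x: along the beam, y: along the knife. Base 150 x 90 x 12, square housing to 50 high, knife slider in the middle. Two rest bars along y at x = -27 and +27, tops 113 high, on legs at y = -28 and +28: with the slider low or in its lower notch a casting would lie on them and not on the knife.
- mould: Lower half of a steel mould, fixed, 264 (x) x 164 (y) x 38 high, origin under its middle. Four open cavities, 26 deep, centred at x = -90, -30, 30, 90, y = 0; castings lie in them lengthwise along y with 2 to 3 play, hubs standing 6 to 38 above the mould's top; lift them straight up. A tester 260 high stands between mould and balance stand: carry over it.
- tray: Blue parts tray for good castings, loose, 120 (x) x 180 (y) x 28 high, walls and floor 3 thick, origin under its middle. A low divider along x at y = 0 (24 high) passes under a casting's arch: castings lie side by side lengthwise along y, for example at x = -28 and +28; bosses stand on the floor.
- scrap_box: Grey plastic open scrap box for faulty castings, loose, 120 (x) x 180 (y) x 40 high, walls 4, floor 4 thick, no divider, origin under its middle. Castings stand in it side by side lengthwise along y, for example at x = -28 and +28.
- oil_bottle: White oil bottle with red spout, 46 across, 119 high; bystander. Origin under its middle.
- gauge_1: Round dial pressure gauge lying on its back, 121 x 87 x 40 high; bystander. Origin under its middle.
- ring_gauge: Plain steel ring gauge, 54 across, 18 high; bystander. Origin under its middle.

How it is judged (in metres and radians):
On the way, in this order (a step that is already met when the one before it is completed fails the run):
1. the knife edge has been raised and stands by itself on its pawl in the upper notch, released (value of joint knife_ram above 0.027 m and contact force between stand and the fingers below 0.1 N), for 0.3 s.
2. a casting lies free on the raised knife edge (((distance between casting_1_hub and knife_edge below 0.022 m and contact force between casting_1 and stand above 0.3 N and contact force between casting_1 and the fingers below 0.1 N) or (distance between casting_2_hub and knife_edge below 0.022 m and contact force between casting_2 and stand above 0.3 N and contact force between casting_2 and the fingers below 0.1 N) or (distance between casting_3_hub and knife_edge below 0.022 m and contact force between casting_3 and stand above 0.3 N and contact force between casting_3 and the fingers below 0.1 N) or (distance between casting_4_hub and knife_edge below 0.022 m and contact force between casting_4 and stand above 0.3 N and contact force between casting_4 and the fingers below 0.1 N))), for 0.4 s.
3. a casting lies free on the raised knife edge, an earlier one having been put away in its right place (((distance between casting_1_hub and knife_edge below 0.022 m and contact force between casting_1 and stand above 0.3 N and contact force between casting_1 and the fingers below 0.1 N) or (distance between casting_2_hub and knife_edge below 0.022 m and contact force between casting_2 and stand above 0.3 N and contact force between casting_2 and the fingers below 0.1 N) or (distance between casting_3_hub and knife_edge below 0.022 m and contact force between casting_3 and stand above 0.3 N and contact force between casting_3 and the fingers below 0.1 N) or (distance between casting_4_hub and knife_edge below 0.022 m and contact force between casting_4 and stand above 0.3 N and contact force between casting_4 and the fingers below 0.1 N)) and (((distance between casting_1_cog and casting_1_hub below 0.003 m and x of casting_1_hub in the frame of tray between -0.05 and 0.05 m and y of casting_1_hub in the frame of tray between -0.05 and 0.05 m and z of casting_1_hub in the frame of tray between 0.03 and 0.065 m and contact force between casting_1 and the fingers below 0.1 N) or (distance between casting_1_cog and casting_1_hub above 0.003 m and x of casting_1_hub in the frame of scrap_box between -0.05 and 0.05 m and y of casting_1_hub in the frame of scrap_box between -0.05 and 0.05 m and z of casting_1_hub in the frame of scrap_box between 0.03 and 0.065 m and contact force between casting_1 and the fingers below 0.1 N)) or ((distance between casting_2_cog and casting_2_hub below 0.003 m and x of casting_2_hub in the frame of tray between -0.05 and 0.05 m and y of casting_2_hub in the frame of tray between -0.05 and 0.05 m and z of casting_2_hub in the frame of tray between 0.03 and 0.065 m and contact force between casting_2 and the fingers below 0.1 N) or (distance between casting_2_cog and casting_2_hub above 0.003 m and x of casting_2_hub in the frame of scrap_box between -0.05 and 0.05 m and y of casting_2_hub in the frame of scrap_box between -0.05 and 0.05 m and z of casting_2_hub in the frame of scrap_box between 0.03 and 0.065 m and contact force between casting_2 and the fingers below 0.1 N)) or ((distance between casting_3_cog and casting_3_hub below 0.003 m and x of casting_3_hub in the frame of tray between -0.05 and 0.05 m and y of casting_3_hub in the frame of tray between -0.05 and 0.05 m and z of casting_3_hub in the frame of tray between 0.03 and 0.065 m and contact force between casting_3 and the fingers below 0.1 N) or (distance between casting_3_cog and casting_3_hub above 0.003 m and x of casting_3_hub in the frame of scrap_box between -0.05 and 0.05 m and y of casting_3_hub in the frame of scrap_box between -0.05 and 0.05 m and z of casting_3_hub in the frame of scrap_box between 0.03 and 0.065 m and contact force between casting_3 and the fingers below 0.1 N)) or ((distance between casting_4_cog and casting_4_hub below 0.003 m and x of casting_4_hub in the frame of tray between -0.05 and 0.05 m and y of casting_4_hub in the frame of tray between -0.05 and 0.05 m and z of casting_4_hub in the frame of tray between 0.03 and 0.065 m and contact force between casting_4 and the fingers below 0.1 N) or (distance between casting_4_cog and casting_4_hub above 0.003 m and x of casting_4_hub in the frame of scrap_box between -0.05 and 0.05 m and y of casting_4_hub in the frame of scrap_box between -0.05 and 0.05 m and z of casting_4_hub in the frame of scrap_box between 0.03 and 0.065 m and contact force between casting_4 and the fingers below 0.1 N)))), for 0.4 s.
4. the last casting lies free on the raised knife edge, all others having been put away in their right places (((distance between casting_1_hub and knife_edge below 0.022 m and contact force between casting_1 and stand above 0.3 N and contact force between casting_1 and the fingers below 0.1 N) or (distance between casting_2_hub and knife_edge below 0.022 m and contact force between casting_2 and stand above 0.3 N and contact force between casting_2 and the fingers below 0.1 N) or (distance between casting_3_hub and knife_edge below 0.022 m and contact force between casting_3 and stand above 0.3 N and contact force between casting_3 and the fingers below 0.1 N) or (distance between casting_4_hub and knife_edge below 0.022 m and contact force between casting_4 and stand above 0.3 N and contact force between casting_4 and the fingers below 0.1 N)) and ((distance between casting_1_hub and knife_edge below 0.022 m and contact force between casting_1 and stand above 0.3 N and contact force between casting_1 and the fingers below 0.1 N) or ((distance between casting_1_cog and casting_1_hub below 0.003 m and x of casting_1_hub in the frame of tray between -0.05 and 0.05 m and y of casting_1_hub in the frame of tray between -0.05 and 0.05 m and z of casting_1_hub in the frame of tray between 0.03 and 0.065 m and contact force between casting_1 and the fingers below 0.1 N) or (distance between casting_1_cog and casting_1_hub above 0.003 m and x of casting_1_hub in the frame of scrap_box between -0.05 and 0.05 m and y of casting_1_hub in the frame of scrap_box between -0.05 and 0.05 m and z of casting_1_hub in the frame of scrap_box between 0.03 and 0.065 m and contact force between casting_1 and the fingers below 0.1 N))) and ((distance between casting_2_hub and knife_edge below 0.022 m and contact force between casting_2 and stand above 0.3 N and contact force between casting_2 and the fingers below 0.1 N) or ((distance between casting_2_cog and casting_2_hub below 0.003 m and x of casting_2_hub in the frame of tray between -0.05 and 0.05 m and y of casting_2_hub in the frame of tray between -0.05 and 0.05 m and z of casting_2_hub in the frame of tray between 0.03 and 0.065 m and contact force between casting_2 and the fingers below 0.1 N) or (distance between casting_2_cog and casting_2_hub above 0.003 m and x of casting_2_hub in the frame of scrap_box between -0.05 and 0.05 m and y of casting_2_hub in the frame of scrap_box between -0.05 and 0.05 m and z of casting_2_hub in the frame of scrap_box between 0.03 and 0.065 m and contact force between casting_2 and the fingers below 0.1 N))) and ((distance between casting_3_hub and knife_edge below 0.022 m and contact force between casting_3 and stand above 0.3 N and contact force between casting_3 and the fingers below 0.1 N) or ((distance between casting_3_cog and casting_3_hub below 0.003 m and x of casting_3_hub in the frame of tray between -0.05 and 0.05 m and y of casting_3_hub in the frame of tray between -0.05 and 0.05 m and z of casting_3_hub in the frame of tray between 0.03 and 0.065 m and contact force between casting_3 and the fingers below 0.1 N) or (distance between casting_3_cog and casting_3_hub above 0.003 m and x of casting_3_hub in the frame of scrap_box between -0.05 and 0.05 m and y of casting_3_hub in the frame of scrap_box between -0.05 and 0.05 m and z of casting_3_hub in the frame of scrap_box between 0.03 and 0.065 m and contact force between casting_3 and the fingers below 0.1 N))) and ((distance between casting_4_hub and knife_edge below 0.022 m and contact force between casting_4 and stand above 0.3 N and contact force between casting_4 and the fingers below 0.1 N) or ((distance between casting_4_cog and casting_4_hub below 0.003 m and x of casting_4_hub in the frame of tray between -0.05 and 0.05 m and y of casting_4_hub in the frame of tray between -0.05 and 0.05 m and z of casting_4_hub in the frame of tray between 0.03 and 0.065 m and contact force between casting_4 and the fingers below 0.1 N) or (distance between casting_4_cog and casting_4_hub above 0.003 m and x of casting_4_hub in the frame of scrap_box between -0.05 and 0.05 m and y of casting_4_hub in the frame of scrap_box between -0.05 and 0.05 m and z of casting_4_hub in the frame of scrap_box between 0.03 and 0.065 m and contact force between casting_4 and the fingers below 0.1 N)))), for 0.4 s.
At the end, for the whole second after the job is handed in: Castings that balance (centre of gravity, cog, at the hub) stand in the blue tray, those that tip (cog over 3 mm off) in the scrap box: hub within 50 mm of the box's middle each way, upright within 8 degrees, released, at rest; the knife slider is still in its upper notch (above 27 mm) (((distance between casting_1_cog and casting_1_hub below 0.003 m and x of casting_1_hub in the frame of tray between -0.05 and 0.05 m and y of casting_1_hub in the frame of tray between -0.05 and 0.05 m and z of casting_1_hub in the frame of tray between 0.03 and 0.065 m and contact force between casting_1 and the fingers below 0.1 N) or (distance between casting_1_cog and casting_1_hub above 0.003 m and x of casting_1_hub in the frame of scrap_box between -0.05 and 0.05 m and y of casting_1_hub in the frame of scrap_box between -0.05 and 0.05 m and z of casting_1_hub in the frame of scrap_box between 0.03 and 0.065 m and contact force between casting_1 and the fingers below 0.1 N)) and ((distance between casting_2_cog and casting_2_hub below 0.003 m and x of casting_2_hub in the frame of tray between -0.05 and 0.05 m and y of casting_2_hub in the frame of tray between -0.05 and 0.05 m and z of casting_2_hub in the frame of tray between 0.03 and 0.065 m and contact force between casting_2 and the fingers below 0.1 N) or (distance between casting_2_cog and casting_2_hub above 0.003 m and x of casting_2_hub in the frame of scrap_box between -0.05 and 0.05 m and y of casting_2_hub in the frame of scrap_box between -0.05 and 0.05 m and z of casting_2_hub in the frame of scrap_box between 0.03 and 0.065 m and contact force between casting_2 and the fingers below 0.1 N)) and ((distance between casting_3_cog and casting_3_hub below 0.003 m and x of casting_3_hub in the frame of tray between -0.05 and 0.05 m and y of casting_3_hub in the frame of tray between -0.05 and 0.05 m and z of casting_3_hub in the frame of tray between 0.03 and 0.065 m and contact force between casting_3 and the fingers below 0.1 N) or (distance between casting_3_cog and casting_3_hub above 0.003 m and x of casting_3_hub in the frame of scrap_box between -0.05 and 0.05 m and y of casting_3_hub in the frame of scrap_box between -0.05 and 0.05 m and z of casting_3_hub in the frame of scrap_box between 0.03 and 0.065 m and contact force between casting_3 and the fingers below 0.1 N)) and ((distance between casting_4_cog and casting_4_hub below 0.003 m and x of casting_4_hub in the frame of tray between -0.05 and 0.05 m and y of casting_4_hub in the frame of tray between -0.05 and 0.05 m and z of casting_4_hub in the frame of tray between 0.03 and 0.065 m and contact force between casting_4 and the fingers below 0.1 N) or (distance between casting_4_cog and casting_4_hub above 0.003 m and x of casting_4_hub in the frame of scrap_box between -0.05 and 0.05 m and y of casting_4_hub in the frame of scrap_box between -0.05 and 0.05 m and z of casting_4_hub in the frame of scrap_box between 0.03 and 0.065 m and contact force between casting_4 and the fingers below 0.1 N)) and linear speed of each of casting_1, casting_2, casting_3, casting_4 below 0.03 m/s and angle between each of casting_1_hub, casting_2_hub, casting_3_hub, casting_4_hub's own z axis and vertical below 0.15 rad and value of joint knife_ram above 0.027 m); the robot touches nothing.
It fails at once if the oil bottle is moved by more than 30 mm (distance of oil_bottle from where it was at the start of the episode above 0.03 m).
It fails at once if the gauge is moved by more than 30 mm (distance of gauge_1 from where it was at the start of the episode above 0.03 m).
It fails at once if the ring gauge is moved by more than 30 mm (distance of ring_gauge from where it was at the start of the episode above 0.03 m).
It fails at once if a casting falls off the worktop (height (world z) of any of casting_1_hub, casting_2_hub, casting_3_hub, casting_4_hub below -0.05 m).
Of casting_1, casting_2, casting_3, casting_4 only 3 to 4 are there at a start; the rules pass over those that are not, and their reading is None.
At some moment in a run one of casting_1, casting_2, casting_3, casting_4, tray, scrap_box may be knocked a few centimetres aside while the robot is not near it.
It also fails if it takes over 210 s, if anything falls off the work surface, if the arm or the gripper's body presses on something with over 40 N, if the wrist force passes 120 N, or if a joint passes its speed limit or range.

## Working session

There is one attempt and no reset: what is moved stays moved. The work goes in short steps, Python scripts to look and compute and a tool call to move; the robot and the scene stay as the last step left them, time stands still between calls to the robot, and variables do not carry over. Pictures are saved under pics/ and viewed, at most 14 in all, crops included, and the job is handed in when it is done.

Besides the shell and the picture viewer there is one more tool, called after "Request:" as a command line: name --argument value ..., lists and objects as JSON in quotes. step_arm: Moves the arm, as the interface text tells. Its arguments: {"type":"object","properties":{"targets":{"type":"string"},"claw":{"type":"number"}},"required":["targets"]}

```bash
mkdir -p pics; cat > h.py <<'E'
import numpy as np, cv2
from station import sense, cams, r
def K(c):
    f=192/np.tan(np.radians(c["vertical_fov"])/2)
    return np.array([[f,0,c["cx"]],[0,f,c["cy"]],[0,0,1.]])
def cap(n,name=None):
    s=sense(); c=cams.capture(n)
    if n=="wrist":
        T=np.eye(4);T[:3,:3]=s["ee_rot"];T[:3,3]=s["tcp_pos"]
        W=T@np.array(c["tool_from_camera"]); c["eye"]=W[:3,3]; c["rotation"]=W[:3,:3]
    c["eye"]=np.array(c["eye"]);c["rotation"]=np.array(c["rotation"])
    if name: cv2.imwrite("pics/"+name+".png",c["frame"])
    return c
def ray(c,uv):
    p=cv2.undistortPoints(np.array(uv,float).reshape(-1,1,2),K(c),np.array(c["dist_coeffs"],float)).reshape(-1,2)
    d=np.c_[p,np.ones(len(p))]@c["rotation"].T
    return d
def onz(c,uv,z):
    d=ray(c,uv); return c["eye"]+d*((z-c["eye"][2])/d[:,2])[:,None]
def proj(c,P):
    R=c["rotation"].T; t=-R@c["eye"]
    return cv2.projectPoints(np.array(P,float).reshape(-1,1,3),cv2.Rodrigues(R)[0],t,K(c),np.array(c["dist_coeffs"],float))[0].reshape(-1,2)
E
python3 - <<'E'
from h import *
s=sense();print(s["tcp_pos"],s["ee_rot"],s["wrist_force"],s["time_s"])
for n in("top","side","wrist"):
    c=cap(n,n+"0");print(n,c["eye"],c["rotation"].round(3).tolist(),c["vertical_fov"])
E
```

```text
[ 0.26415714 -0.56575493  0.22145166] [[-9.06205919e-01 -4.22835456e-01 -1.00510052e-03]
 [-4.22836644e-01  9.06203742e-01  1.98749489e-03]
 [ 7.04425410e-05  2.22607296e-03 -9.99997520e-01]] [ 0.13601965 -0.13391131  0.17144077] 0.0
top [0.47784516 0.01777592 1.39492617] [[-0.018, -0.998, 0.06], [-1.0, 0.018, -0.001], [-0.001, -0.06, -0.998]] 48.460217125060204
side [0.63506417 0.77477087 0.92703401] [[-0.997, 0.06, -0.053], [0.08, 0.738, -0.67], [-0.001, -0.672, -0.741]] 57.07122754065365
wrist [ 0.20172076 -0.59633721  0.38405116] [[-0.423, 0.877, 0.228], [0.906, 0.409, 0.107], [0.001, 0.252, -0.968]] 62.147809680124105
```

View pics/top0.png

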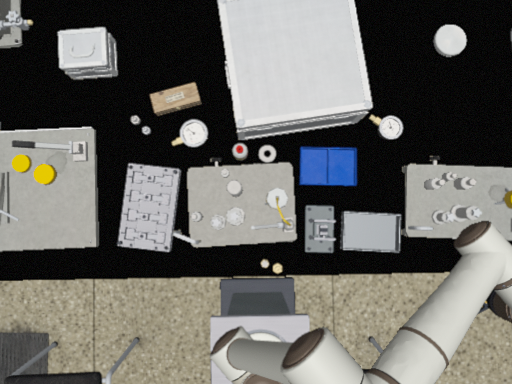

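View pics/side0.png

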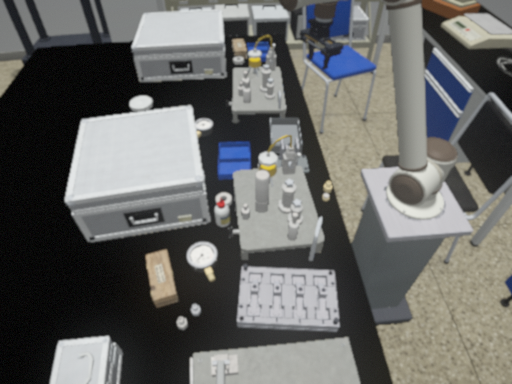

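The top view shows the mould at about (148,207), the stand at (320,228), the blue tray at (328,167) and the scrap box at (371,232). The tester sits between mould and stand at (240,205).

```bash
python3 - <<'E'
from h import *
im=cv2.imread("pics/top0.png")
a=cv2.resize(im[155:260,105:195],None,fx=5,fy=5,interpolation=cv2.INTER_CUBIC)
b=cv2.resize(im[140:260,290:410],None,fx=4.375,fy=4.375,interpolation=cv2.INTER_CUBIC)
b=cv2.resize(b,(b.shape[1]*1,525))[:, :525]
o=np.hstack([a,b]);o=cv2.resize(o,(800,int(o.shape[0]*800/o.shape[1])));print(o.shape)
cv2.imwrite("pics/crop1.png",o)
c=cap("top")
for n,uv,z in [("mould",(148,207),.038),("stand",(320,228),.012),("tray",(328,167),.028),("scrap",(371,232),.04)]:
    print(n,onz(c,[uv],z).round(3))
# tray: blue mask
hsv=cv2.cvtColor(im,cv2.COLOR_BGR2HSV)
m=cv2.inRange(hsv,(105,120,40),(125,255,255));m[:,:290]=0
k=max(cv2.findContours(m,0,2)[0],key=cv2.contourArea);R=cv2.minAreaRect(k);print("tray",R,onz(c,cv2.boxPoints(R),.028).round(3).tolist())
E
```

```text
(430, 800, 3)
mould [[0.509 0.349 0.038]]
stand [[ 0.432 -0.2    0.012]]
tray [[ 0.627 -0.229  0.028]]
scrap [[ 0.417 -0.357  0.04 ]]
tray ((328.0937194824219, 165.87713623046875), (58.575782775878906, 39.51252365112305), 1.3019527196884155) [[0.571, -0.132, 0.028], [0.699, -0.138, 0.028], [0.691, -0.328, 0.028], [0.563, -0.32, 0.028]]
```

View pics/crop1.png

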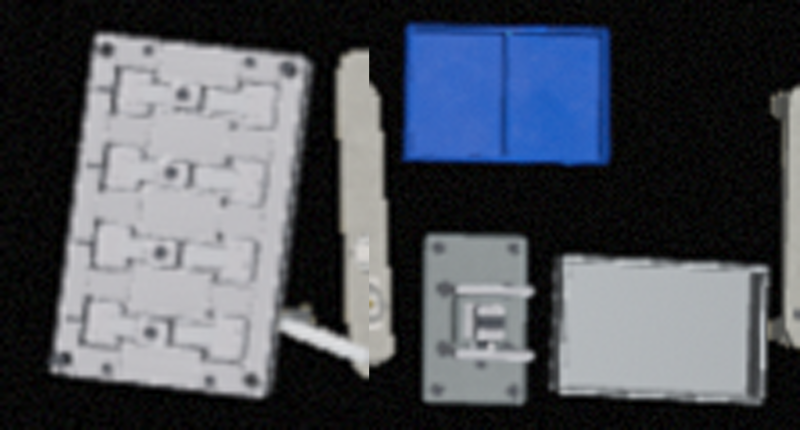

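Request:
step_arm --targets "0 0 -2 6.3;0 0 -2 6.3;0 0 -2 6.3;0 0 -2 6.1" --claw 8.7

```text
time_s: 0.53
tcp_pos: [0.2643, -0.5661, 0.3031]
ee_rot: [[-1.0, 0.005, -0.0], [0.005, 1.0, 0.001], [0.0, 0.001, -1.0]]
wrist_force: [0.1, 0.1, -0.1]
gripper_width: 0.999
gripper_force: 0.0
```

```bash
python3 - <<'E'
from h import *
s=sense();print(s["time_s"],s["tcp_pos"],s["ee_rot"].round(3) if hasattr(s["ee_rot"],'round') else s["ee_rot"])
print(np.round(s["joints"],1))
E
```

```text
0.5333 [ 0.26428951 -0.566095    0.30309657] [[-1.     0.005 -0.   ]
 [ 0.005  1.     0.001]
 [ 0.     0.001 -1.   ]]
[-50.2  19.7   8.4  -0.  -78.7 -40.1]
```

Request:
step_arm --targets "-1.5 3.3 0 0;-1.5 3.3 0 0;-1.5 3.3 0 0;-1.5 3.3 0 0;-1.5 3.3 0 0;-1.5 3.3 0 0;-1.5 3.3 0 0;-1.5 3.3 0 0;-1.5 3.3 0 0;-1.5 3.3 0 0;-1.5 3.3 0 0;0 0 0 0"

```text
time_s: 1.53
tcp_pos: [0.4311, -0.199, 0.3026]
ee_rot: [[-1.0, -0.007, 0.001], [-0.007, 1.0, 0.001], [-0.001, 0.001, -1.0]]
wrist_force: [0.4, -0.9, -0.8]
gripper_width: 1.002
gripper_force: 0.0
```

```bash
python3 - <<'E'
from h import *
c=cap("wrist","w1");np.save("w1.npy",c,allow_pickle=True)
print(sense()["tcp_pos"],c["eye"])
E
```

```text
[ 0.43017188 -0.20073813  0.30253   ] [ 0.36184043 -0.20094886  0.46493166]
```

View pics/w1.png

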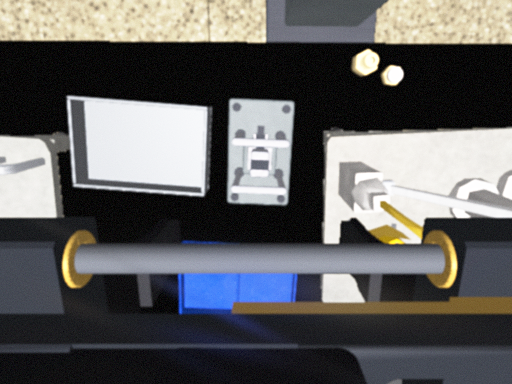

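The wrist view shows the stand base from (228,98) to (294,206), its rest bars at rows 143 and 190, and the knife near (259,157). The tester edge is at column 323, with a tall fitting at (365,190), close to the stand.

```bash
python3 - <<'E'
from h import *
c=np.load("w1.npy",allow_pickle=True).item()
im=c["frame"]; g=cv2.cvtColor(im,cv2.COLOR_BGR2GRAY)
m=(g>60).astype(np.uint8);roi=np.zeros_like(m);roi[85:215,218:308]=1;m*=roi
k=max(cv2.findContours(m,0,2)[0],key=cv2.contourArea);R=cv2.minAreaRect(k);B=cv2.boxPoints(R)
P=onz(c,B,.012);print("base wrist",R,P.round(4).tolist(),P.mean(0))
t=cap("top");gt=cv2.cvtColor(t["frame"],cv2.COLOR_BGR2GRAY)
m=(gt>60).astype(np.uint8);roi=np.zeros_like(m);roi[200:257,300:337]=1;m*=roi
k=max(cv2.findContours(m,0,2)[0],key=cv2.contourArea);R=cv2.minAreaRect(k);P=onz(t,cv2.boxPoints(R),.012);print("base top",P.round(4).tolist(),P.mean(0))
# bars
for z,uv in((.113,[(235,143),(287,143),(233,190),(286,190)]),):
    print("bars",onz(c,uv,z).round(4).tolist())
print("knife", onz(c,[(259,157)],.102))
# tester heights: two-ray intersection of fitting: wrist (369,195) top (289,225)
def tri(a,ua,b,ub):
    d1=ray(a,[ua])[0];d2=ray(b,[ub])[0]
    s=np.linalg.lstsq(np.c_[d1,-d2],b["eye"]-a["eye"],rcond=None)[0]
    return (a["eye"]+s[0]*d1+b["eye"]+s[1]*d2)/2
print("edge",onz(c,[(323,135)],.05),onz(c,[(323,135)],.1),onz(c,[(323,135)],.0))
print("fit",[onz(c,[(340,195)],z).round(3).tolist() for z in(.1,.15,.2)])
cr=cv2.resize(im[80:260,210:430],None,fx=2.6,fy=2.6,interpolation=cv2.INTER_CUBIC)
q=cv2.resize(t["frame"][190:260,270:345],None,fx=6,fy=6,interpolation=cv2.INTER_CUBIC)
o=np.zeros((600,800,3),np.uint8);o[:468,:572]=cr;o[:420,572:800]=q[:, :228] if q.shape[1]<228 else q[:420,:228]
cv2.imwrite("pics/crop2.png",cr)
E
```

```text
base wrist ((258.9979553222656, 151.5453643798828), (66.52223205566406, 105.98147583007812), 2.6025619506835938) [[0.5011, -0.2532, 0.012], [0.35, -0.2433, 0.012], [0.3534, -0.1524, 0.012], [0.5052, -0.1543, 0.012]] [ 0.42742243 -0.20079035  0.012     ]
base top [[0.3429, -0.1337, 0.012], [0.507, -0.1376, 0.012], [0.5049, -0.2544, 0.012], [0.3407, -0.2497, 0.012]] [ 0.42385279 -0.19384779  0.012     ]
bars [[0.4011, -0.2272, 0.113], [0.4007, -0.17, 0.113], [0.4545, -0.2302, 0.113], [0.4541, -0.1697, 0.113]]
knife [[ 0.41809514 -0.2007279   0.102     ]]
edge [[ 0.39710994 -0.11841976  0.05      ]] [[ 0.3928599  -0.12836466  0.1       ]] [[ 0.40135998 -0.10847485  0.        ]]
fit [[[0.463, -0.104, 0.1]], [[0.449, -0.117, 0.15]], [[0.435, -0.131, 0.2]]]
```

View pics/crop2.png

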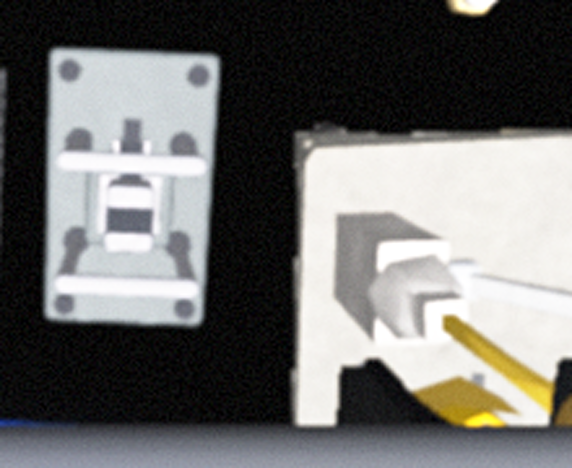

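```bash
python3 - <<'E'
from h import *
t=cv2.imread("pics/top0.png");s=cv2.imread("pics/side0.png")
a=cv2.resize(t[180:250,255:335],(400,350),interpolation=cv2.INTER_CUBIC)
b=cv2.resize(s[110:180,250:330],(400,350),interpolation=cv2.INTER_CUBIC)
cv2.imwrite("pics/crop3.png",np.hstack([a,b]))
E
```

```text
(no output)
```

View pics/crop3.png

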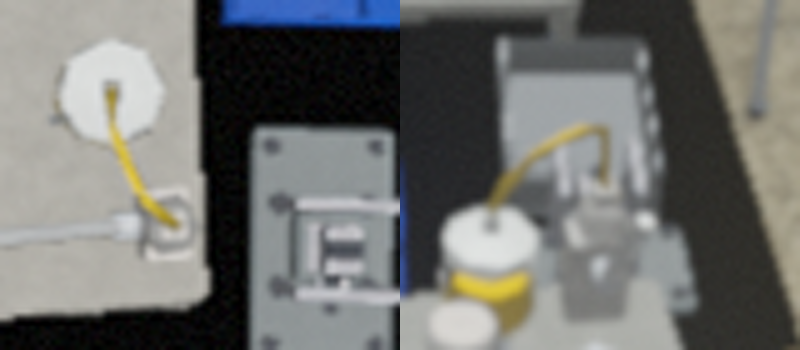

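The crops show the fitting with the yellow hose end at top (290.6,225), wrist (379,202) and side (291,146).

```bash
python3 - <<'E'
from h import *
c=np.load("w1.npy",allow_pickle=True).item();t=cap("top");s=cap("side")
def tri(L):
    A=np.zeros((3,3));b=np.zeros(3)
    for k,uv in L:
        d=ray(k,[uv])[0];d/=np.linalg.norm(d);M=np.eye(3)-np.outer(d,d);A+=M;b+=M@k["eye"]
    return np.linalg.solve(A,b)
print(tri([(c,(379,202)),(t,(290.6,225))]),tri([(s,(291,146)),(t,(290.6,225))]),tri([(s,(291,146)),(c,(379,202))]))
P=tri([(s,(291,146)),(c,(379,202)),(t,(290.6,225))]);print(P,[proj(k,P) for k in(c,t,s)])
print("edges of fitting in top view at z",[(z,onz(t,[(293,225),(283.5,225)],z)[:,1].round(3)) for z in(.1,.15,.2)])
print("wrist left edge",[(z,onz(c,[(352,192),(340,180)],z).round(3).tolist()) for z in(.05,.1,.15,.2)])
E
```

```text
[ 0.44689118 -0.09010763  0.18361653] [ 0.44641909 -0.08974986  0.1881114 ] [ 0.44533871 -0.09109953  0.18687978]
[ 0.44606934 -0.0905983   0.18675848] [array([[379.5040566, 202.5189133]]), array([[290.7961597, 225.4456352]]), array([[290.73505135, 146.12242306]])]
edges of fitting in top view at z [(0.1, array([-0.105, -0.076])), (0.15, array([-0.1  , -0.073])), (0.2, array([-0.096, -0.069]))]
wrist left edge [(0.05, [[0.473, -0.075, 0.05], [0.456, -0.092, 0.05]]), (0.1, [[0.46, -0.09, 0.1], [0.445, -0.105, 0.1]]), (0.15, [[0.446, -0.105, 0.15], [0.434, -0.119, 0.15]]), (0.2, [[0.433, -0.121, 0.2], [0.422, -0.132, 0.2]])]
```

Request:
step_arm --targets "-1.7 2.5 -1.5 0;-1.7 2.5 -1.5 0;-1.7 2.5 -1 0;-1.7 2.5 -1 0;0 0 0 0;0 0 0 0"

```text
time_s: 2.23
tcp_pos: [0.4976, -0.1034, 0.3525]
ee_rot: [[-1.0, -0.0, -0.0], [-0.0, 1.0, 0.0], [0.0, 0.0, -1.0]]
wrist_force: [-0.1, 0.6, -0.6]
gripper_width: 1.0
gripper_force: 0.0
```

```bash
python3 - <<'E'
from h import *
c=cap("wrist","w2");np.save("w2.npy",c,allow_pickle=True)
print(sense()["tcp_pos"],c["eye"])
u=proj(c,[[.446,-.0906,.187],[.446,-.0906,.1],[.4275,-.2,.113]]);print(u)
im=c["frame"];x0=max(0,int(u[0,0])-110);y0=max(0,int(u[0,1])-60)
cr=im[y0:y0+120,x0:x0+160];print(x0,y0)
cv2.imwrite("pics/crop4.png",cv2.resize(cr,None,fx=5,fy=5,interpolation=cv2.INTER_CUBIC))
E
```

```text
[ 0.49690182 -0.10399826  0.35208041] [ 0.42863814 -0.10478173  0.51494992]
[[273.45682842 124.5232798 ]
 [270.54439454 120.83803768]
 [181.37090352 105.79143666]]
163 64
```

View pics/crop4.png

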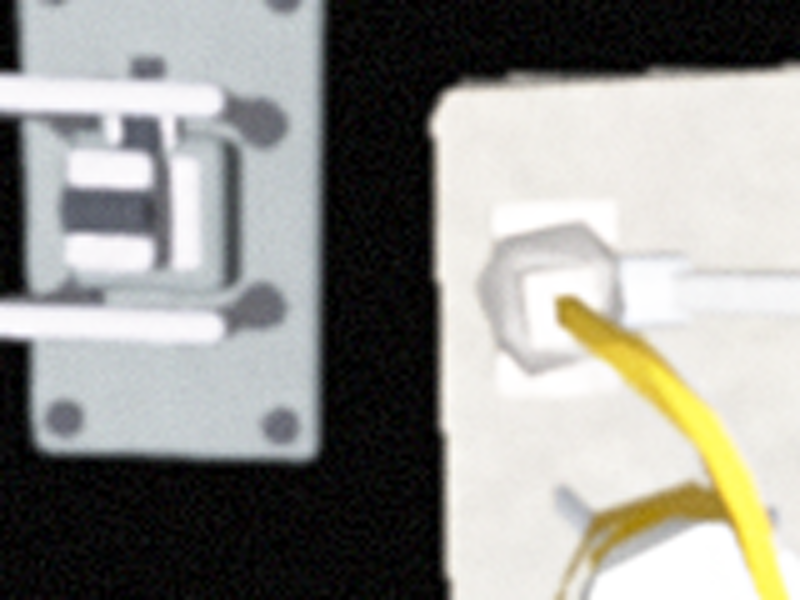

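The hexagon's leftmost point is at about (258.6,121). Stand bars, head and base are clear on the left.

```bash
python3 - <<'E'
from h import *
c=np.load("w2.npy",allow_pickle=True).item()
px=lambda a:[(u/5+163,v/5+64) for u,v in a]
for z in(.12,.15,.18): print(z,onz(c,px([(478,285),(493,240),(493,205),(525,300)]),z).round(4).tolist())
print("hexbars",onz(c,px([(222,93),(228,326)]),.113).round(4).tolist())
print("head top y edges?",onz(c,px([(110,155),(110,270),(110,210)]),.094).round(4).tolist(),onz(c,px([(64,210),(155,210)]),.1).round(4).tolist())
print("base right",onz(c,px([(325,30),(320,455)]),.012).round(4).tolist())
E
```

```text
0.12 [[0.4454, -0.1058, 0.12], [0.4348, -0.1021, 0.12], [0.4266, -0.1022, 0.12], [0.4489, -0.0943, 0.12]]
0.15 [[0.4441, -0.1057, 0.15], [0.4343, -0.1023, 0.15], [0.4268, -0.1024, 0.15], [0.4474, -0.0951, 0.15]]
0.18 [[0.4428, -0.1056, 0.18], [0.4338, -0.1025, 0.18], [0.4269, -0.1026, 0.18], [0.4458, -0.0959, 0.18]]
hexbars [[0.4006, -0.1671, 0.113], [0.4556, -0.1679, 0.113]]
head top y edges? [[0.4142, -0.1991, 0.094], [0.4427, -0.2008, 0.094], [0.4277, -0.1999, 0.094]] [[0.4277, -0.2101, 0.1], [0.4277, -0.1872, 0.1]]
base right [[0.3758, -0.1515, 0.012], [0.5027, -0.1562, 0.012]]
```

```bash
python3 - <<'E'
from h import *
s=cap("side"); c=np.load("w1.npy",allow_pickle=True).item()
for z in(.05,.08,.1,.12,.14,.16,.187): print(z,proj(s,[[.446,-.072,z],[.445,-.1056,z]]).round(1).tolist(), proj(c,[[.427,-.1025,z],[.445,-.1056,z]]).round(1).tolist())
im=cv2.imread("pics/side0.png")
cr=cv2.resize(im[130:180,270:310],None,fx=10,fy=10,interpolation=cv2.INTER_CUBIC)
w=cv2.resize(c["frame"][155:220,330:400],(400,371),interpolation=cv2.INTER_CUBIC)
o=np.zeros((500,800,3),np.uint8);o[:500,:400]=cr;o[:371,400:]=w;cv2.imwrite("pics/crop5.png",o)
E
```

```text
0.05 [[288.6, 179.9], [287.5, 173.1]] [[333.8, 158.1], [330.6, 171.6]]
0.08 [[289.2, 173.7], [288.1, 166.9]] [[339.4, 162.0], [335.9, 176.4]]
0.1 [[289.6, 169.5], [288.5, 162.7]] [[343.6, 164.9], [339.8, 180.0]]
0.12 [[290.1, 165.2], [288.9, 158.4]] [[348.3, 168.1], [344.2, 184.0]]
0.14 [[290.5, 160.7], [289.3, 153.9]] [[353.5, 171.7], [349.1, 188.5]]
0.16 [[291.0, 156.2], [289.8, 149.4]] [[359.3, 175.8], [354.7, 193.5]]
0.187 [[291.6, 149.8], [290.4, 143.1]] [[368.5, 182.2], [363.3, 201.4]]
```

View pics/crop5.png

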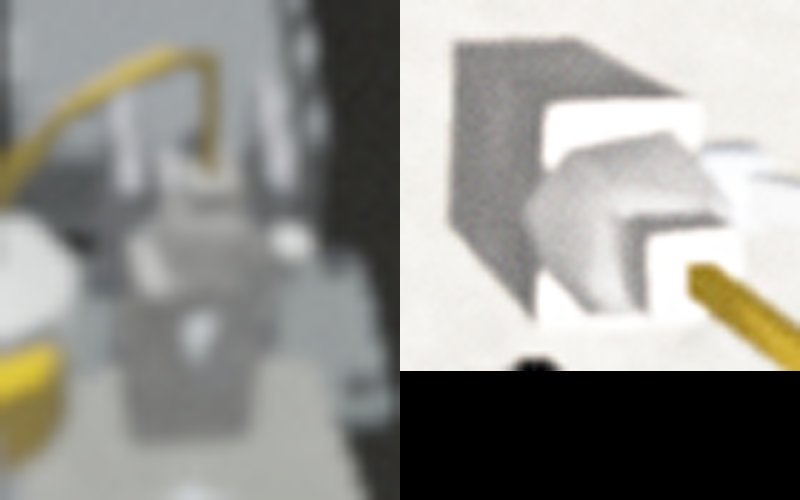

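The block top is about 0.145 m and the hexagon (to 0.17) reaches y≈-0.1056, so I'll grip the head yawed ~21° and shallow, which keeps the gripper body clear of it.

Request:
step_arm --targets "1.8 -2.4 0 0;1.7 -2.4 0 0;1.7 -2.4 0 0;1.7 -2.3 0 0;0 0 0 -7;0 0 0 -7;0 0 0 -7;0 0 0 0;0 0 0 0" --claw 3.7

```text
time_s: 3.08
tcp_pos: [0.4272, -0.1991, 0.3523]
ee_rot: [[-0.935, -0.354, -0.001], [-0.354, 0.935, 0.0], [0.001, 0.0, -1.0]]
wrist_force: [0.5, -0.0, -0.1]
gripper_width: 0.452
gripper_force: 0.0
```

```bash
cat > st.py <<'E'
from h import *
import sys
s=sense();R=np.array(s["ee_rot"]);p=np.array(s["tcp_pos"])
print("t",round(s["time_s"],2),"p",p.round(4),"yaw",round(np.degrees(np.arctan2(R[1,0],R[0,0])),2),"w",round(s["gripper_width"]*8.7,2),"F",np.round(s["wrist_force"],1),s["gripper_force"])
if len(sys.argv)>3:
    d=np.array([float(a) for a in sys.argv[1:4]])-p
    print("tool shift cm",(R.T@d*100).round(2))
E
python3 st.py .428 -.199 .20
```

```text
t 3.08 p [ 0.4272 -0.1991  0.3523] yaw -159.27 w 3.93 F [ 0.5 -0.  -0.1] 0.0
tool shift cm [-0.08 -0.02 15.23]
```

Request:
step_arm --targets "-0.1 0 3.5 0;0 0 3.5 0;0 0 3.5 0;0 0 3.5 0;0 0 2 0;0 0 1.5 0;0 0 1.5 0;0 0 1.5 0;0 0 1.5 0;0 0 0 0"

```text
time_s: 3.92
tcp_pos: [0.4267, -0.1977, 0.1298]
ee_rot: [[-0.935, -0.355, -0.007], [-0.355, 0.935, 0.001], [0.006, 0.004, -1.0]]
wrist_force: [0.2, 0.3, -0.6]
gripper_width: 0.426
gripper_force: 0.0
```

```bash
python3 st.py .428 -.199 .082; python3 - <<'E'
from h import *
c=cap("top")
cv2.imwrite("pics/crop6.png",cv2.resize(c["frame"][180:260,270:350],None,fx=7,fy=7,interpolation=cv2.INTER_CUBIC))
E
```

```text
t 3.92 p [ 0.4267 -0.1977  0.1298] yaw -159.2 w 3.7 F [ 0.2  0.3 -0.6] 0.0
tool shift cm [-0.1  -0.19  4.77]
```

Request:
step_arm --targets "-0.1 -0.1 0.6 0;0 0 0.8 0;0 0 0.8 0;0 0 0.8 0;0 0 0.8 0;0 0 0.6 0;0 0 0.4 0;0 0 0 0"

```text
time_s: 4.63
tcp_pos: [0.4297, -0.1983, 0.0834]
ee_rot: [[-0.934, -0.359, -0.002], [-0.359, 0.934, 0.0], [0.002, 0.001, -1.0]]
wrist_force: [-0.5, 0.4, -0.9]
gripper_width: 0.423
gripper_force: 0.3
```

```bash
python3 st.py .428 -.199 .082
```

```text
t 4.63 p [ 0.4297 -0.1983  0.0834] yaw -158.99 w 3.68 F [-0.5  0.4 -0.9] 0.3084934316575527
tool shift cm [ 0.18 -0.01  0.14]
```

Request:
step_arm --targets "0 0 0.1 0;0 0 0 0;0 0 0 0;0 0 0 0;0 0 0 0;0 0 0 0;0 0 0 0" --claw 0

```text
time_s: 5.22
tcp_pos: [0.4305, -0.1984, 0.0836]
ee_rot: [[-0.934, -0.358, 0.0], [-0.358, 0.934, 0.0], [-0.0, -0.0, -1.0]]
wrist_force: [0.6, -0.6, -2.2]
gripper_width: 0.327
gripper_force: 28.2
```

```bash
python3 st.py .428 -.199 .082
```

```text
t 5.22 p [ 0.4305 -0.1984  0.0836] yaw -159.0 w 2.85 F [ 0.6 -0.6 -2.2] 28.211444467306137
tool shift cm [0.26 0.04 0.16]
```

Gripped (28 N). Lift 3.6 cm in small rows.

Request:
step_arm --targets "0 0 -0.4 0;0 0 -0.4 0;0 0 -0.5 0;0 0 -0.5 0;0 0 -0.5 0;0 0 -0.5 0;0 0 -0.4 0;0 0 -0.3 0;0 0 0 0;0 0 0 0"

```text
time_s: 6.05
tcp_pos: [0.4305, -0.1984, 0.1189]
ee_rot: [[-0.933, -0.359, 0.0], [-0.359, 0.933, -0.0], [-0.0, -0.0, -1.0]]
wrist_force: [0.4, -0.9, -3.4]
gripper_width: 0.32
gripper_force: 28.3
```

```bash
python3 st.py .428 -.199 .082
```

```text
t 6.05 p [ 0.4305 -0.1984  0.1189] yaw -158.97 w 2.78 F [ 0.4 -0.9 -3.4] 28.295810893177986
tool shift cm [0.26 0.04 3.69]
```

Request:
step_arm --targets "0 0 0.1 0;0 0 0.1 0;0 0 0.1 0;0 0 0.1 0;0 0 0 0;0 0 0 0"

```text
time_s: 6.55
tcp_pos: [0.4305, -0.1984, 0.1148]
ee_rot: [[-0.933, -0.359, 0.0], [-0.359, 0.933, -0.0], [0.0, -0.0, -1.0]]
wrist_force: [-1.2, -0.2, -0.0]
gripper_width: 0.33
gripper_force: 28.2
```

Request:
step_arm --targets "0 0 0 0;0 0 0 0;0 0 0 0;0 0 0 0" --claw 3.9

```text
time_s: 6.88
tcp_pos: [0.4306, -0.1985, 0.1147]
ee_rot: [[-0.933, -0.359, 0.0], [-0.359, 0.933, -0.0], [-0.0, -0.0, -1.0]]
wrist_force: [0.3, -0.4, 0.2]
gripper_width: 0.44
gripper_force: 0.0
```

Request:
step_arm --targets "0 0 -0.5 0;0 0 -1 0;0 0 -2 0;0 0 -3 0;0 0 -4 0;0 0 -4 0;0 0 -4 0;0 0 -2 0;0 0 0 7;0 0 0 7;0 0 0 7;0 0 0 0"

```text
time_s: 7.88
tcp_pos: [0.4303, -0.1984, 0.3201]
ee_rot: [[-1.0, 0.001, 0.001], [0.001, 1.0, -0.0], [-0.001, -0.0, -1.0]]
wrist_force: [-0.1, 0.3, -0.0]
gripper_width: 0.452
gripper_force: 0.0
```

```bash
python3 st.py .428 -.199 .082; python3 - <<'E'
from h import *
c=cap("wrist","w3");np.save("w3.npy",c,allow_pickle=True);t=cap("top","t3");np.save("t3.npy",t,allow_pickle=True)
u=proj(c,[[.428,-.199,.102],[.428,-.199,.134]]);print(u)
x0,y0=int(u[0,0])-60,max(0,int(u[0,1])-60);print(x0,y0)
a=cv2.resize(c["frame"][y0:y0+120,x0:x0+120],(480,480),interpolation=cv2.INTER_CUBIC)
b=cv2.resize(t["frame"][155:255,115:182],(320,478),interpolation=cv2.INTER_CUBIC)
o=np.zeros((480,800,3),np.uint8);o[:,:480]=a;o[:478,480:]=b;cv2.imwrite("pics/crop7.png",o)
E
```

```text
t 7.88 p [ 0.4303 -0.1984  0.3201] yaw 179.92 w 3.93 F [-0.1  0.3 -0. ] 0.0
tool shift cm [ 0.25 -0.06 23.81]
[[260.03984972 163.64778527]
 [260.09120549 168.64760414]]
200 103
```

View pics/crop7.png

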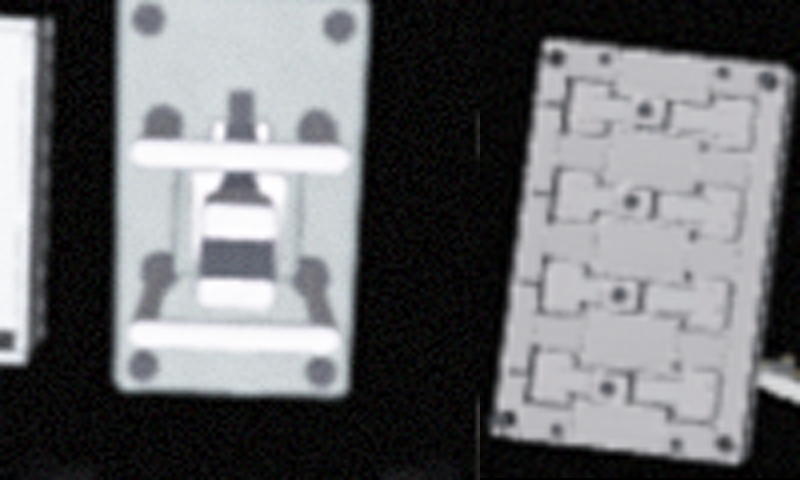

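The knife stands at the raised height (band at wrist pixel (259.5,167.5)). The top view shows four castings in the mould, hub dots at (149.5,177.6), (146.6,197), (144.1,216.5) and (141.6,236).

```bash
python3 - <<'E'
from h import *
t=np.load("t3.npy",allow_pickle=True).item();g=cv2.cvtColor(t["frame"],cv2.COLOR_BGR2GRAY)
m=(g>60).astype(np.uint8);roi=np.zeros_like(m);roi[158:255,112:183]=1;m*=roi
m=cv2.morphologyEx(m,cv2.MORPH_OPEN,np.ones((5,5)))
k=max(cv2.findContours(m,0,2)[0],key=cv2.contourArea);R=cv2.minAreaRect(k);P=onz(t,cv2.boxPoints(R),.038)
print(R,P.round(4).tolist(),P.mean(0))
D=onz(t,[(149.5,177.6),(146.6,197.05),(144.1,216.5),(141.6,236)],.076);print(D.round(4),D.mean(0))
d=D[0]-D[3];print(np.degrees(np.arctan2(d[1],d[0])),np.linalg.norm(d))
# tray and scrap
hsv=cv2.cvtColor(t["frame"],cv2.COLOR_BGR2HSV)
m=cv2.inRange(hsv,(105,120,40),(125,255,255));m[:,:290]=0
k=max(cv2.findContours(m,0,2)[0],key=cv2.contourArea);R=cv2.minAreaRect(k);P=onz(t,cv2.boxPoints(R),.02);print("tray",R,P.mean(0),[np.linalg.norm(P[i]-P[i-1]) for i in(1,2)])
m=(g>60).astype(np.uint8);roi=np.zeros_like(m);roi[205:258,338:404]=1;m*=roi;m=cv2.morphologyEx(m,cv2.MORPH_OPEN,np.ones((3,3)))
k=max(cv2.findContours(m,0,2)[0],key=cv2.contourArea);R=cv2.minAreaRect(k);P=onz(t,cv2.boxPoints(R),.04);print("scrap",R,P.mean(0),[np.linalg.norm(P[i]-P[i-1]) for i in(1,2)])
E
```

```text
((152.7715301513672, 207.64671325683594), (62.81401824951172, 84.70722198486328), 6.581944942474365) [[0.3865, 0.4489, 0.038], [0.6541, 0.4178, 0.038], [0.6272, 0.2178, 0.038], [0.3606, 0.251, 0.038]] [0.50708115 0.33388588 0.038     ]
[[0.599  0.3347 0.076 ]
 [0.5387 0.3439 0.076 ]
 [0.4787 0.3519 0.076 ]
 [0.4188 0.3598 0.076 ]] [0.50877636 0.34759119 0.076     ]
-7.929628880220954 0.1819220321667693
tray ((328.11859130859375, 165.8748321533203), (58.621761322021484, 39.422943115234375), 1.4688007831573486) [ 0.63207697 -0.2311092   0.02      ] [np.float64(0.12846199394883312), np.float64(0.19075481522053037)]
scrap ((370.4999694824219, 234.0), (64.99998474121094, 45.99999237060547), -0.0) [ 0.41073626 -0.35582159  0.04      ] [np.float64(0.14500667709793127), np.float64(0.20710629203307185)]
```

Request:
step_arm --targets "0 2 -0.6 0;-0.9 4 -0.6 0;-0.9 4 -0.6 0;-0.9 4 -0.6 0;-0.9 4 -0.6 0;-0.9 4 -0.6 0;-0.9 4 -0.6 0;-0.9 4 -0.6 0;-0.9 4 -0.6 0;-0.9 4 -0.6 0;-0.9 4 0 0;-0.9 4 0 0" --claw 5.5

```text
time_s: 8.98
tcp_pos: [0.5294, 0.2637, 0.3802]
ee_rot: [[-1.0, -0.004, 0.001], [-0.004, 1.0, 0.001], [-0.001, 0.001, -1.0]]
wrist_force: [0.4, 0.1, 0.5]
gripper_width: 0.631
gripper_force: 0.0
```

Request:
step_arm --targets "-0.9 4 0 0;-0.9 3 0 0;-1 1.4 0 0;0 0 0 7.7;0 0 0 0.6;0 0 0 0;0 0 0 0"

```text
time_s: 9.57
tcp_pos: [0.5571, 0.3451, 0.3799]
ee_rot: [[-0.991, 0.132, 0.0], [0.132, 0.991, 0.0], [-0.0, 0.0, -1.0]]
wrist_force: [0.4, 0.8, 0.2]
gripper_width: 0.632
gripper_force: 0.0
```

```bash
python3 st.py .4188 .3598 .2; python3 - <<'E'
from h import *
c=cap("wrist","w4");np.save("w4.npy",c,allow_pickle=True)
D=[[.599,.3347,.076],[.5387,.3439,.076],[.4787,.3519,.076],[.4188,.3598,.076]];print(proj(c,D).round(1).tolist())
E
```

```text
t 9.57 p [0.5571 0.3451 0.3799] yaw 172.44 w 5.5 F [0.4 0.8 0.2] 0.0
tool shift cm [13.91 -0.37 17.99]
[[257.1, 183.3], [257.8, 142.6], [257.8, 99.4], [257.7, 53.3]]
```

View pics/w4.png

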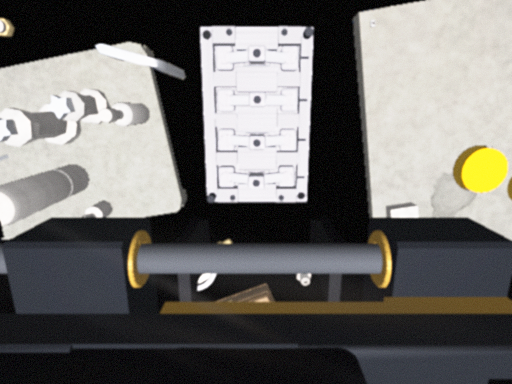

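Hub dots are at (257,53), (257,100), (257,142.5) and (257,183), which matches the top-view estimates within a pixel. Going for the nearest casting.

Request:
step_arm --targets "3.5 -0.1 1 0;3.5 -0.1 2 0;3.5 -0.1 3 0;3.4 -0.1 3 0;0 0 4 0;0 0 4 0;0 0 4 0;0 0 4 0;0 0 2 0;0 0 0 0;0 0 0 0"

```text
time_s: 10.53
tcp_pos: [0.4253, 0.3592, 0.1152]
ee_rot: [[-0.991, 0.133, 0.0], [0.133, 0.991, -0.001], [-0.0, -0.001, -1.0]]
wrist_force: [0.2, 0.6, 0.3]
gripper_width: 0.631
gripper_force: 0.0
```

```bash
python3 st.py .4188 .3598 .049
```

```text
t 10.53 p [0.4253 0.3592 0.1152] yaw 172.33 w 5.49 F [0.2 0.6 0.3] 0.0
tool shift cm [ 0.65 -0.02  6.62]
```

Request:
step_arm --targets "0.65 0 1 0;0 0 1.5 0;0 0 1.5 0;0 0 1.2 0;0 0 0.8 0;0 0 0.6 0;0 0 0 0"

```text
time_s: 11.12
tcp_pos: [0.419, 0.3609, 0.0494]
ee_rot: [[-0.991, 0.134, 0.001], [0.134, 0.991, 0.001], [-0.001, 0.001, -1.0]]
wrist_force: [-0.1, -1.1, -0.5]
gripper_width: 0.636
gripper_force: 0.0
```

Request:
step_arm --targets "0 0 0 0;0 0 0 0;0 0 0 0;0 0 0 0;0 0 0 0;0 0 0 0" --claw 0

```text
time_s: 11.62
tcp_pos: [0.4194, 0.3606, 0.0518]
ee_rot: [[-0.991, 0.133, 0.002], [0.133, 0.991, -0.001], [-0.002, -0.0, -1.0]]
wrist_force: [-0.6, -3.3, 12.1]
gripper_width: 0.273
gripper_force: 36.0
```

```bash
python3 st.py .4188 .3598 .049
```

```text
t 11.62 p [0.4194 0.3606 0.0518] yaw 172.36 w 2.38 F [-0.6 -3.3 12.1] 36.02823588444153
tool shift cm [ 0.05 -0.09  0.28]
```

Request:
step_arm --targets "0 0 -0.3 0;0 0 -0.5 0;0 0 -1 0;0 0 -2 0;0 0 -3 0;0 0 -4 0;0 0 -4 0;0 0 -4 0;0 0 -4 0;0 0 -4 0;0 0 -2.5 0;0 0 0 0"

```text
time_s: 12.62
tcp_pos: [0.4204, 0.362, 0.3496]
ee_rot: [[-0.991, 0.134, 0.009], [0.134, 0.991, 0.01], [-0.008, 0.011, -1.0]]
wrist_force: [-0.7, 0.3, -0.2]
gripper_width: 0.27
gripper_force: 34.0
```

```bash
python3 st.py .428 -.199 .34; python3 - <<'E'
from h import *
c=np.load("w3.npy",allow_pickle=True).item()
px=lambda a:[(200+u/4,103+v/4) for u,v in a]
print("band",onz(c,px([(238,240),(238,276)]),.130).round(4).tolist(),onz(c,px([(202,258),(275,258)]),.132).round(4).tolist())
print("bars",onz(c,px([(133,154),(348,159),(130,333),(338,340)]),.111).round(4).tolist())
E
```

```text
t 12.62 p [0.4204 0.362  0.3496] yaw 172.29 w 2.35 F [-0.7  0.3 -0.2] 33.99372470914386
tool shift cm [ -8.28 -55.5    0.4 ]
band [[0.4223, -0.1996, 0.13], [0.4326, -0.1997, 0.13]] [[0.4271, -0.2097, 0.132], [0.4271, -0.1893, 0.132]]
bars [[0.4004, -0.23, 0.111], [0.4019, -0.1677, 0.111], [0.4539, -0.2321, 0.111], [0.4561, -0.1696, 0.111]]
```

Request:
step_arm --targets "0 -1.5 0 0;-0.6 -3.9 0 0;-0.6 -3.9 0 0;-0.6 -3.9 0 0;-0.6 -3.9 0 0;-0.6 -3.9 0 0;-0.6 -3.9 0 0;-0.6 -3.9 0 0;-0.6 -3.9 0 0;-0.6 -3.9 0 0;-0.6 -3.9 0 0;-0.6 -3.9 0 0"

```text
time_s: 13.62
tcp_pos: [0.4231, -0.09, 0.3415]
ee_rot: [[-0.991, 0.134, -0.001], [0.134, 0.991, 0.001], [0.001, 0.001, -1.0]]
wrist_force: [1.4, 0.6, -1.9]
gripper_width: 0.275
gripper_force: 33.7
```

Request:
step_arm --targets "-0.6 -3.9 0 0;-0.6 -3.9 0 0;-0.5 -2.5 0 0;0 -0.8 0 0;0 0 0 -6;0 0 0 -6.8;0 0 0 -6.8;0 0 0 -6.8;0 0 0 -6.8;0 0 0 -6.8;0 0 0 -6.8;0 0 0 -6.8"

```text
time_s: 14.62
tcp_pos: [0.4256, -0.1997, 0.3412]
ee_rot: [[-0.692, -0.722, -0.001], [-0.722, 0.692, 0.001], [0.0, 0.002, -1.0]]
wrist_force: [-0.9, -0.1, -1.0]
gripper_width: 0.269
gripper_force: 35.3
```

Request:
step_arm --targets "0 0 0 -6.8;0 0 0 -6.8;0 0 0 -6.8;0 0 0 -6.8;0 0 0 -6.8;0 0 0 -6.8;0 0 0 -1.4;0 0 0 0;0 0 0 0"

```text
time_s: 15.37
tcp_pos: [0.4259, -0.2001, 0.3416]
ee_rot: [[-0.036, -0.999, -0.001], [-0.999, 0.036, 0.0], [-0.0, 0.001, -1.0]]
wrist_force: [0.3, 0.2, -2.1]
gripper_width: 0.272
gripper_force: 35.3
```

```bash
python3 st.py .428 -.1997 .16
```

```text
t 15.37 p [ 0.4259 -0.2001  0.3416] yaw -92.05 w 2.36 F [ 0.3  0.2 -2.1] 35.27529114391655
tool shift cm [-0.05 -0.22 18.16]
```

Request:
step_arm --targets "0 -0.2 2 0;0 0 3.5 0;0 0 3.5 0;0 0 3.5 0;0 0 3 0;0 0 1.5 0;0 0 0.7 0;0 0 0 0;0 0 0 0"

```text
time_s: 16.12
tcp_pos: [0.429, -0.2008, 0.1657]
ee_rot: [[-0.034, -0.999, 0.001], [-0.999, 0.034, -0.001], [0.001, -0.001, -1.0]]
wrist_force: [0.1, -0.6, -1.5]
gripper_width: 0.278
gripper_force: 35.3
```

```bash
python3 st.py .428 -.1997 .1445;  python3 - <<'E'
from h import *
c=cap("side","s5");u=proj(c,[[.428,-.2,.14]])[0];print(u)
x0,y0=int(u[0])-45,int(u[1])-40
cv2.imwrite("pics/s5c.png",cv2.resize(c["frame"][y0:y0+75,x0:x0+90],None,fx=8,fy=8,interpolation=cv2.INTER_CUBIC))
E
```

```text
t 16.12 p [ 0.429  -0.2008  0.1657] yaw -91.95 w 2.42 F [ 0.1 -0.6 -1.5] 35.27702062390745
tool shift cm [-0.11  0.1   2.12]
[290.1053632  136.03581426]
```

View pics/s5c.png

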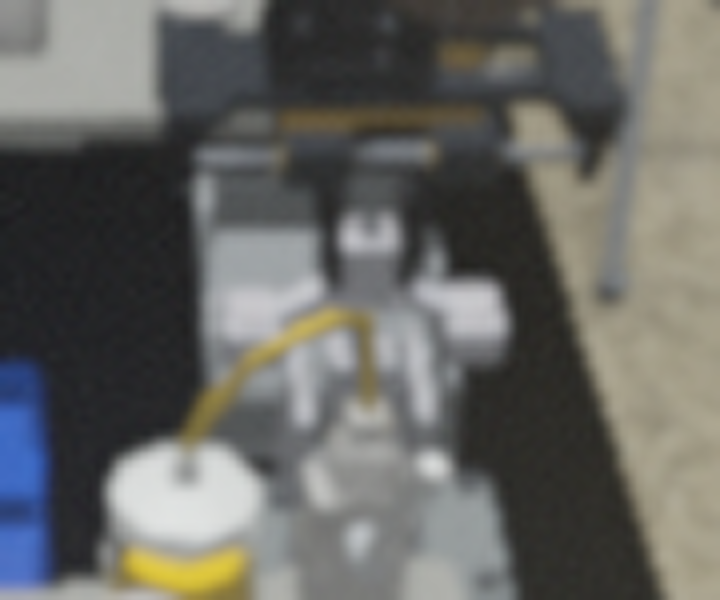

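The held casting is level over the stand, with its bosses at left (250,310) and right (465,310) in the crop. Lowering.

Request:
step_arm --targets "-0.1 0.1 0.6 0;0 0 0.5 0;0 0 0.4 0;0 0 0.3 0;0 0 0.2 0;0 0 0.1 0;0 0 0 0;0 0 0 0"

```text
time_s: 16.83
tcp_pos: [0.4277, -0.1997, 0.1445]
ee_rot: [[-0.034, -0.999, 0.001], [-0.999, 0.034, -0.0], [0.0, -0.001, -1.0]]
wrist_force: [-1.1, -0.1, 2.4]
gripper_width: 0.271
gripper_force: 35.4
```

```bash
python3 st.py .428 -.1997 .1445
```

```text
t 16.83 p [ 0.4277 -0.1997  0.1445] yaw -91.92 w 2.36 F [-1.1 -0.1  2.4] 35.42306558112614
tool shift cm [-0.   -0.03  0.  ]
```

Request:
step_arm --targets "0 0 0 0;0 0 0 0;0 0 -0.2 0;0 0 -0.5 0;0 0 -1.5 0;0 0 -3 0;0 0 -3 0;0 0 -1 0;0 0 0 0;0 0 0 0" --claw 4.6

```text
time_s: 17.67
tcp_pos: [0.4269, -0.1993, 0.2358]
ee_rot: [[-0.034, -0.999, 0.001], [-0.999, 0.034, 0.001], [-0.001, -0.001, -1.0]]
wrist_force: [-0.8, -0.3, -0.3]
gripper_width: 0.528
gripper_force: 0.0
```

Request:
step_arm --targets "0 0 0 0;0 0 0 0;0 0 0 0;0 0 0 0;0 0 0 0;0 0 0 0;0 0 0 0;0 0 0 0;0 0 0 0;0 0 0 0"

```text
time_s: 18.5
tcp_pos: [0.4272, -0.1996, 0.2359]
ee_rot: [[-0.034, -0.999, 0.0], [-0.999, 0.034, -0.0], [0.0, -0.0, -1.0]]
wrist_force: [0.8, 0.4, 0.1]
gripper_width: 0.534
gripper_force: 0.0
```

```bash
python3 st.py .428 -.1997 .1445; cat > tip.py <<'E'
from h import *
import sys
c=cap("side","tip"+sys.argv[1]);im=c["frame"]
cv2.imwrite("pics/tip%sc.png"%sys.argv[1],cv2.resize(im[96:171,245:335],None,fx=8,fy=8,interpolation=cv2.INTER_CUBIC))
w=cap("wrist","tipw"+sys.argv[1])
E
python3 tip.py 1
```

```text
t 18.5 p [ 0.4272 -0.1996  0.2359] yaw -91.94 w 4.65 F [0.8 0.4 0.1] 0.0
tool shift cm [ 0.01 -0.08  9.14]
```

View pics/tip1c.png

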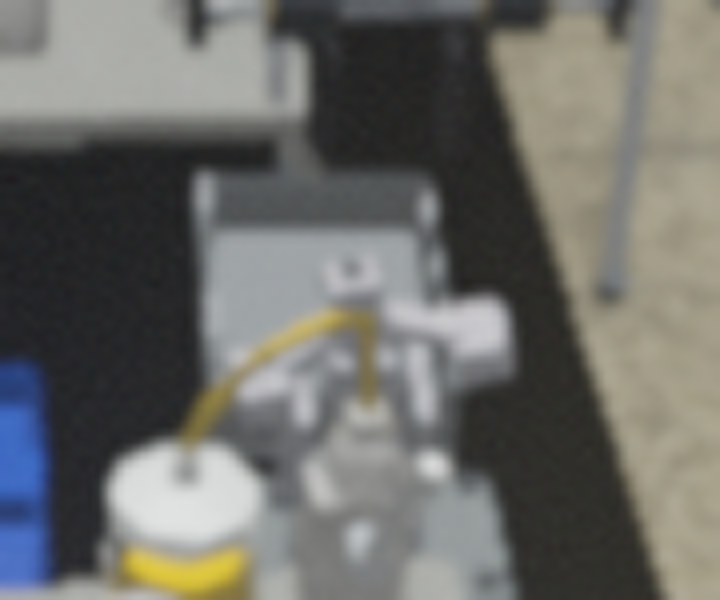

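The casting has tipped: its left (+x) boss is at about row 385 and its right boss at 330, with the hub leaning left. It goes to scrap, so I'll regrip it a bit higher so it is pulled level.

Request:
step_arm --targets "0 0 1 0;0 -0.1 2 0;0 0 2 0;0 0 1.5 0;0 0 1 0;0 0 0.6 0;0 0 0.4 0;0 0 0 0" --claw 6

```text
time_s: 19.27
tcp_pos: [0.4278, -0.1995, 0.1501]
ee_rot: [[-0.034, -0.999, -0.002], [-0.999, 0.034, 0.0], [-0.0, 0.002, -1.0]]
wrist_force: [-0.2, 0.7, -0.3]
gripper_width: 0.687
gripper_force: 0.0
```

```bash
python3 st.py .428 -.1997 .150
```

```text
t 19.27 p [ 0.4278 -0.1995  0.1501] yaw -91.94 w 5.98 F [-0.2  0.7 -0.3] 0.0
tool shift cm [ 0.02 -0.02  0.01]
```

Request:
step_arm --targets "0 0 0 0;0 0 0 0;0 0 0 0;0 0 0 0;0 0 0 0;0 0 0 0" --claw 0

```text
time_s: 19.77
tcp_pos: [0.4287, -0.1997, 0.1513]
ee_rot: [[-0.034, -0.999, 0.002], [-0.999, 0.034, -0.0], [0.0, -0.002, -1.0]]
wrist_force: [0.5, -0.8, 0.2]
gripper_width: 0.321
gripper_force: 0.2
```

```bash
python3 st.py .41 -.356 .34; python3 - <<'E'
from h import *
t=cap("top","t6");im=t["frame"]
g=cv2.cvtColor(im,cv2.COLOR_BGR2GRAY)
# scrap box: print row/col profiles of edges
print("row234",g[234,336:410].tolist());print("col370",g[203:262,370].tolist())
E
```

```text
t 19.77 p [ 0.4287 -0.1997  0.1513] yaw -91.93 w 2.79 F [ 0.5 -0.8  0.2] 0.24716175328649115
tool shift cm [ 15.69   1.31 -18.86]
row234 [198, 132, 122, 129, 127, 107, 96, 99, 102, 104, 105, 112, 122, 131, 135, 131, 126, 129, 128, 128, 128, 127, 127, 126, 126, 128, 127, 127, 127, 126, 122, 116, 111, 107, 105, 102, 101, 105, 115, 123, 127, 164, 179, 181, 181, 181, 179, 179, 180, 179, 179, 179, 179, 178, 178, 178, 179, 179, 178, 125, 77, 64, 89, 189, 105, 89, 70, 68, 91, 113, 92, 130, 170, 175]
col370 [9, 7, 5, 5, 0, 7, 7, 7, 18, 80, 127, 144, 181, 183, 183, 182, 182, 178, 161, 135, 125, 123, 114, 102, 100, 100, 100, 103, 102, 104, 103, 105, 104, 105, 105, 105, 104, 103, 103, 102, 100, 100, 100, 99, 109, 120, 125, 124, 106, 62, 16, 1, 5, 3, 5, 2, 9, 9, 9]
```

Request:
step_arm --targets "0 0 0 0;0 0 0 0;0 0 0 0;0 0 0 0;0 0 0 0" --claw 0

```text
time_s: 20.23
tcp_pos: [0.4284, -0.1996, 0.1511]
ee_rot: [[-0.034, -0.999, 0.001], [-0.999, 0.034, -0.0], [0.0, -0.001, -1.0]]
wrist_force: [0.5, -0.6, 1.9]
gripper_width: 0.273
gripper_force: 29.8
```

```bash
python3 st.py .41 -.356 .34; python3 - <<'E'
from h import *
t=np.load("t3.npy",allow_pickle=True).item()
g=cv2.cvtColor(t["frame"],cv2.COLOR_BGR2GRAY)
m=cv2.inRange(g,150,200);m[:,:338]=0;m[:205]=0;m[258:]=0;m[:,404:]=0
n,l,s,c=cv2.connectedComponentsWithStats(m);i=1+np.argmax(s[1:,4]);print(s[i],c[i])
k=max(cv2.findContours((l==i).astype(np.uint8),0,2)[0],key=cv2.contourArea);R=cv2.minAreaRect(k)
P=onz(t,cv2.boxPoints(R),.004);print(R,P.round(4).tolist(),P.mean(0),np.linalg.norm(P[0]-P[1]),np.linalg.norm(P[1]-P[2]))
print(g[232,336:410].tolist())
print(g[205:258,372].tolist())
E
```

```text
t 20.23 p [ 0.4284 -0.1996  0.1511] yaw -91.93 w 2.37 F [ 0.5 -0.6  1.9] 29.81301784515381
tool shift cm [ 15.69   1.31 -18.89]
[338 212  30  46 350] [350.15714286 232.5       ]
((352.5, 234.5), (45.0, 29.0), 90.0) [[0.4821, -0.2618, 0.004], [0.4804, -0.3565, 0.004], [0.3348, -0.3518, 0.004], [0.3366, -0.2576, 0.004]] [ 0.40844937 -0.30694367  0.004     ] 0.0947154470152814 0.1456991599964702
[226, 226, 225, 225, 225, 225, 224, 224, 224, 224, 224, 224, 224, 223, 223, 223, 224, 223, 224, 205, 156, 128, 115, 118, 125, 124, 110, 94, 95, 98, 100, 102, 102, 102, 103, 109, 112, 120, 126, 126, 128, 125, 125, 122, 122, 122, 123, 120, 121, 121, 122, 122, 120, 120, 113, 111, 109, 106, 103, 102, 100, 99, 100, 100, 103, 118, 121, 117, 88, 81, 125, 169, 171, 170]
[2, 11, 4, 7, 12, 4, 19, 76, 130, 133, 117, 117, 121, 117, 124, 124, 113, 93, 95, 98, 101, 101, 102, 102, 104, 104, 109, 112, 119, 125, 128, 130, 131, 131, 131, 130, 130, 130, 129, 126, 126, 122, 116, 110, 105, 104, 100, 99, 99, 97, 99, 94, 91]
```

Request:
step_arm --targets "0 0 -0.3 0;0 0 -0.7 0;0 0 -1.5 0;0 0 -3 0;0 0 -3 0;0 0 -2 0;0 0 0 0"

```text
time_s: 20.82
tcp_pos: [0.4303, -0.2003, 0.2609]
ee_rot: [[-0.033, -0.999, 0.009], [-0.999, 0.033, -0.002], [0.002, -0.009, -1.0]]
wrist_force: [0.3, -0.5, -1.0]
gripper_width: 0.269
gripper_force: 29.8
```

```bash
python3 st.py .41 -.356 .25; python3 - <<'E'
from h import *
w1=np.load("w1.npy",allow_pickle=True).item()
t=cap("top");im=cv2.imread("pics/top0.png");g=cv2.cvtColor(im,cv2.COLOR_BGR2GRAY)
m=cv2.inRange(g,120,255);m[:,:339]=0;m[:205]=0;m[256:]=0;m[:,402:]=0
def big(m):
    n,l,s,c=cv2.connectedComponentsWithStats(m);i=1+np.argmax(s[1:,4])
    return cv2.minAreaRect(max(cv2.findContours((l==i).astype(np.uint8),0,2)[0],key=cv2.contourArea)),s[i]
R,s=big(m);P=onz(t,cv2.boxPoints(R),.02);print("top0",R,s,P.round(4).tolist(),P.mean(0))
g=cv2.cvtColor(w1["frame"],cv2.COLOR_BGR2GRAY)
m=cv2.inRange(g,120,255);m[:,216:]=0;m[:,:66]=0;m[:92]=0;m[202:]=0
R,s=big(m);P=onz(w1,cv2.boxPoints(R),.02);print("w1",R,s,P.round(4).tolist(),P.mean(0))
P=onz(w1,[(67,96),(211,107),(207,196),(73,189)],.04);print(P.round(4).tolist(),P.mean(0))
E
```

```text
t 20.82 p [ 0.4303 -0.2003  0.2609] yaw -91.9 w 2.34 F [ 0.3 -0.5 -1. ] 29.788132309913635
tool shift cm [15.63  1.52  1.11]
top0 ((371.0345153808594, 231.3439178466797), (56.13282775878906, 38.210269927978516), 3.0127875804901123) [ 343  211   58   41 1992] [[0.3636, -0.268, 0.02], [0.4856, -0.2781, 0.02], [0.4728, -0.459, 0.02], [0.3507, -0.448, 0.02]] [ 0.41815337 -0.36329258  0.02      ]
w1 ((135.63934326171875, 145.76055908203125), (144.40438842773438, 90.49825286865234), 4.332313537597656) [   67    96   141   101 10904] [[0.4737, -0.4863, 0.02], [0.3491, -0.4582, 0.02], [0.362, -0.2659, 0.02], [0.4888, -0.2798, 0.02]] [ 0.41840133 -0.37254674  0.02      ]
[[0.3507, -0.4469, 0.04], [0.3631, -0.263, 0.04], [0.4826, -0.2724, 0.04], [0.4737, -0.4566, 0.04]] [ 0.41750668 -0.35974188  0.04      ]
```

Request:
step_arm --targets "1.5 0.4 0 0;3 0.7 0 0;3 0.7 0 0;3 0.7 0 0;3 0.7 0 0;2.5 0.4 0 0;0 0 0 6.5;0 0 0 7;0 0 0 7;0 0 0 7;0 0 0 7;0 0 0 7"

```text
time_s: 21.87
tcp_pos: [0.3856, -0.3575, 0.2537]
ee_rot: [[-0.692, -0.722, -0.004], [-0.722, 0.692, 0.003], [0.001, 0.005, -1.0]]
wrist_force: [0.1, 0.2, -1.9]
gripper_width: 0.275
gripper_force: 29.8
```

Request:
step_arm --targets "0 0 0 7;0 0 0 7;0 0 0 7;0 0 0 7;0 0 0 7;0 0 0 7;0 0 0 7;0 0 0 0.9;0 0 0 0;0 0 0 0"

```text
time_s: 22.7
tcp_pos: [0.3863, -0.3579, 0.2549]
ee_rot: [[-0.998, 0.056, -0.002], [0.056, 0.998, 0.001], [0.002, 0.001, -1.0]]
wrist_force: [0.0, -0.3, -1.1]
gripper_width: 0.273
gripper_force: 29.8
```

```bash
python3 st.py .390 -.3594 .10; python3 - <<'E'
from h import *
c=cap("wrist","w7");g=cv2.cvtColor(c["frame"],cv2.COLOR_BGR2GRAY)
# check near box edge (robot side wall, x~.357) visible
for u in proj(c,[[.351,-.447,.04],[.363,-.263,.04],[.357,-.355,.04]]).round().astype(int): 
    print(u,g[max(0,u[1]-12):u[1]+13,min(511,u[0])].tolist())
E
```

```text
t 22.7 p [ 0.3863 -0.3579  0.2549] yaw 176.8 w 2.37 F [ 0.  -0.3 -1.1] 29.789326786994934
tool shift cm [-0.4  -0.14 15.49]
[183 141] [6, 10, 8, 5, 12, 0, 17, 13, 0, 7, 42, 110, 168, 169, 134, 131, 160, 176, 172, 164, 168, 162, 160, 155, 150]
[340 142] [0, 10, 3, 6, 12, 7, 1, 6, 7, 12, 13, 10, 0, 10, 14, 0, 16, 15, 4, 13, 7, 6, 9, 13, 0]
[261 142] [16, 9, 14, 15, 16, 0, 12, 37, 78, 84, 92, 149, 219, 234, 233, 241, 246, 248, 248, 247, 247, 247, 247, 247, 247]
```

Request:
step_arm --targets "-0.4 -0.1 2 0;0 0 3.5 0;0 0 3.5 0;0 0 3.5 0;0 0 3 0;0 0 1.5 0;0 0 1 0;0 0 0.8 0;0 0 0.6 0;0 0 0.3 0;0 0 0 0;0 0 0 0"

```text
time_s: 23.75
tcp_pos: [0.3913, -0.3598, 0.0597]
ee_rot: [[-0.998, 0.058, 0.001], [0.058, 0.998, -0.001], [-0.001, -0.001, -1.0]]
wrist_force: [-0.5, -1.1, -0.4]
gripper_width: 0.276
gripper_force: 29.8
```

```bash
python3 st.py .390 -.3594 .051
```

```text
t 23.75 p [ 0.3913 -0.3598  0.0597] yaw 176.69 w 2.4 F [-0.5 -1.1 -0.4] 29.789392054080963
tool shift cm [0.14 0.04 0.87]
```

Request:
step_arm --targets "0 0 0.3 0;0 0 0.2 0;0 0 0.1 0;0 0 0.1 0;0 0 0.1 0;0 0 0 0"

```text
time_s: 24.25
tcp_pos: [0.3911, -0.3595, 0.0514]
ee_rot: [[-0.998, 0.058, 0.001], [0.058, 0.998, -0.0], [-0.001, -0.0, -1.0]]
wrist_force: [0.5, 2.1, 3.0]
gripper_width: 0.269
gripper_force: 29.9
```

```bash
python3 st.py .390 -.3594 .051
```

```text
t 24.25 p [ 0.3911 -0.3595  0.0514] yaw 176.69 w 2.34 F [0.5 2.1 3. ] 29.865919947624207
tool shift cm [0.11 0.01 0.04]
```

Request:
step_arm --targets "0 0 0 0;0 0 0 0;0 0 -1 0;0 0 -3 0;0 0 -4 0;0 0 -4 0;0 0 -4 0;0 0 -4 0;0 0 -4 0;0 0 -4 0;0 1 0 0;-0.2 3 0 0" --claw 5.5

```text
time_s: 25.25
tcp_pos: [0.3958, -0.3216, 0.334]
ee_rot: [[-0.998, 0.062, 0.006], [0.062, 0.998, -0.004], [-0.006, -0.003, -1.0]]
wrist_force: [0.8, 0.7, -0.3]
gripper_width: 0.632
gripper_force: 0.0
```

Request:
step_arm --targets "-0.2 4 0 0;-0.2 4 0 0;-0.2 4 0 0;-0.2 4 0 0;-0.2 4 0 0;-0.2 4 0 0;-0.2 4 0 0;-0.2 4 0 0;-0.2 4 0 0;-0.3 4 0 0;-0.4 4 0 0;-0.4 4 0 0"

```text
time_s: 26.25
tcp_pos: [0.4514, 0.1596, 0.3317]
ee_rot: [[-0.998, 0.058, 0.001], [0.058, 0.998, 0.001], [-0.001, 0.001, -1.0]]
wrist_force: [1.4, -0.3, -0.1]
gripper_width: 0.63
gripper_force: 0.0
```

Request:
step_arm --targets "-0.4 4 0 0;-0.4 4 0 0;-0.4 4 0 0;-0.4 4 0 0;-0.3 2 0 4.3;0 0.5 0 0;0 0 0 0;0 0 0 0"

```text
time_s: 26.92
tcp_pos: [0.4818, 0.3407, 0.331]
ee_rot: [[-0.991, 0.132, -0.0], [0.132, 0.991, -0.001], [0.0, -0.001, -1.0]]
wrist_force: [-0.3, -0.8, 0.3]
gripper_width: 0.629
gripper_force: 0.0
```

```bash
python3 st.py .4787 .3519 .12; cat > look.py <<'E'
from h import *
import sys
w=cap("wrist","wl"+sys.argv[1]);t=cap("top","tl"+sys.argv[1])
g=cv2.cvtColor(w["frame"],cv2.COLOR_BGR2GRAY)
D=np.array([[.599,.3347,.076],[.5387,.3439,.076],[.4787,.3519,.076],[.4188,.3598,.076]])
for d in D:   # dark hole in hub top near expected place
    u=proj(w,[d])[0]
    if 20<u[0]<490 and 15<u[1]<205:
        x,y=np.round(u).astype(int);p=g[max(0,y-14):y+15,max(0,x-14):x+15]
        b=cv2.GaussianBlur(p,(5,5),0);_,_,mn,_=cv2.minMaxLoc(b)
        mn=(mn[0]+max(0,x-14),mn[1]+max(0,y-14));print("hub",d[:2],u.round(1),mn,onz(w,[mn],.076)[0].round(4),b.min())
im=t["frame"];hsv=cv2.cvtColor(im,cv2.COLOR_BGR2HSV)
m=cv2.inRange(hsv,(105,120,40),(125,255,255));m[:,:280]=0
R=cv2.minAreaRect(np.vstack([c for c in cv2.findContours(m,0,2)[0] if cv2.contourArea(c)>30]));P=onz(t,cv2.boxPoints(R),.02);print("tray",R,P.mean(0).round(4))
g=cv2.cvtColor(im,cv2.COLOR_BGR2GRAY);m=cv2.inRange(g,90,255);m[:,:339]=0;m[:195]=0;m[262:]=0;m[:,403:]=0
n,l,s,c=cv2.connectedComponentsWithStats(m);i=1+np.argmax(s[1:,4])
R=cv2.minAreaRect(max(cv2.findContours((l==i).astype(np.uint8),0,2)[0],key=cv2.contourArea));P=onz(t,cv2.boxPoints(R),.02);print("scrap",R,P.mean(0).round(4))
E
python3 look.py 1
```

```text
t 26.92 p [0.4818 0.3407 0.331 ] yaw 172.41 w 5.47 F [-0.3 -0.8  0.3] 0.0
tool shift cm [ 0.45  1.08 21.1 ]
hub [0.5387 0.3439] [268.3 201.1] (np.int64(267), np.int64(201)) [0.5383 0.3421 0.076 ] 102
hub [0.4787 0.3519] [268.7 157.1] (np.int64(268), np.int64(157)) [0.4785 0.351  0.076 ] 101
hub [0.4188 0.3598] [269.  109.8] (np.int64(266), np.int64(118)) [0.4283 0.3548 0.076 ] 225
tray ((328.0, 166.0), (40.0, 58.0), 90.0) [ 0.6317 -0.2307  0.02  ]
scrap ((372.4198913574219, 231.5220947265625), (59.12868881225586, 38.5256233215332), 3.012787342071533) [ 0.4175 -0.3678  0.02  ]
```

Request:
step_arm --targets "0.4 1 1 0;0 0 3 0;0 0 3.8 0;0 0 3.8 0;0 0 3.8 0;0 0 3.8 0;0 0 3 0;0 0 1.5 0;0 0 1 0;0 0 0 0;0 0 0 0"

```text
time_s: 27.93
tcp_pos: [0.4797, 0.3519, 0.0844]
ee_rot: [[-0.991, 0.133, 0.001], [0.133, 0.991, 0.0], [-0.001, 0.0, -1.0]]
wrist_force: [0.4, -0.4, 0.6]
gripper_width: 0.632
gripper_force: 0.0
```

```bash
python3 st.py .4787 .3515 .052
```

```text
t 27.93 p [0.4797 0.3519 0.0844] yaw 172.37 w 5.5 F [ 0.4 -0.4  0.6] 0.0
tool shift cm [ 0.1  -0.05  3.24]
```

Request:
step_arm --targets "0.1 0 1.2 0;0 0 1 0;0 0 0.7 0;0 0 0.3 0;0 0 0 0"

```text
time_s: 28.35
tcp_pos: [0.4783, 0.3517, 0.0515]
ee_rot: [[-0.991, 0.133, -0.001], [0.133, 0.991, -0.001], [0.0, -0.001, -1.0]]
wrist_force: [0.2, -0.6, -0.4]
gripper_width: 0.626
gripper_force: 0.0
```

Request:
step_arm --targets "0 0 0 0;0 0 0 0;0 0 0 0;0 0 0 0;0 0 0 0;0 0 0 0" --claw 0

```text
time_s: 28.85
tcp_pos: [0.4787, 0.3523, 0.0524]
ee_rot: [[-0.991, 0.133, 0.001], [0.133, 0.991, 0.001], [-0.001, 0.001, -1.0]]
wrist_force: [1.0, 1.7, -0.3]
gripper_width: 0.274
gripper_force: 32.3
```

Request:
step_arm --targets "0 0 -0.3 0;0 0 -0.5 0;0 0 -1 0;0 0 -2 0;0 0 -3 0;0 0 -4 0;0 0 -4 0;0 0 -4 0;0 0 -4 0;0 0 -4 0;0 0 -2.5 0;0 0 0 0"

```text
time_s: 29.85
tcp_pos: [0.4802, 0.3528, 0.3535]
ee_rot: [[-0.991, 0.133, 0.011], [0.133, 0.991, 0.01], [-0.01, 0.011, -1.0]]
wrist_force: [-0.1, 1.2, 0.3]
gripper_width: 0.276
gripper_force: 32.3
```

```bash
python3 st.py .428 -.1997 .34
```

```text
t 29.85 p [0.4802 0.3528 0.3535] yaw 172.38 w 2.4 F [-0.1  1.2  0.3] 32.32919562142342
tool shift cm [ -2.14 -55.47   0.76]
```

Request:
step_arm --targets "0 -1.5 0 0;-0.2 -3.9 0 0;-0.2 -3.9 0 0;-0.2 -3.9 0 0;-0.2 -3.9 0 0;-0.2 -3.9 0 0;-0.2 -3.9 0 0;-0.2 -3.9 0 0;-0.1 -3.9 0 0;-0.1 -3.9 0 0;-0.1 -3.9 0 0;-0.1 -3.9 0 0"

```text
time_s: 30.85
tcp_pos: [0.4358, -0.0922, 0.3449]
ee_rot: [[-0.991, 0.133, -0.0], [0.133, 0.991, 0.001], [0.0, 0.0, -1.0]]
wrist_force: [-0.0, 0.2, -2.0]
gripper_width: 0.275
gripper_force: 32.3
```

Request:
step_arm --targets "-0.1 -3.9 0 0;-0.1 -3.9 0 0;-0.1 -2.5 0 0;0 -0.8 0 0;0 0 0 -6;0 0 0 -6.8;0 0 0 -6.8;0 0 0 -6.8;0 0 0 -6.8;0 0 0 -6.8;0 0 0 -6.8;0 0 0 -6.8"

```text
time_s: 31.85
tcp_pos: [0.425, -0.2002, 0.3445]
ee_rot: [[-0.69, -0.723, -0.001], [-0.723, 0.69, 0.001], [-0.0, 0.001, -1.0]]
wrist_force: [0.1, 0.1, -1.6]
gripper_width: 0.272
gripper_force: 32.3
```

Request:
step_arm --targets "0 0 0 -6.8;0 0 0 -6.8;0 0 0 -6.8;0 0 0 -6.8;0 0 0 -6.8;0 0 0 -6.8;0 0 0 -1.4;0 0 0 0;0 0 0 0"

```text
time_s: 32.6
tcp_pos: [0.4253, -0.2006, 0.3448]
ee_rot: [[-0.034, -0.999, -0.0], [-0.999, 0.034, 0.0], [-0.0, 0.0, -1.0]]
wrist_force: [-0.7, 0.1, -1.3]
gripper_width: 0.279
gripper_force: 32.3
```

```bash
python3 st.py .428 -.1997 .16
```

```text
t 32.6 p [ 0.4253 -0.2006  0.3448] yaw -91.95 w 2.42 F [-0.7  0.1 -1.3] 32.327367695979774
tool shift cm [-0.09 -0.28 18.48]
```

Request:
step_arm --targets "-0.1 -0.2 2 0;0 0 3.5 0;0 0 3.5 0;0 0 3.5 0;0 0 3 0;0 0 1.5 0;0 0 1 0;0 0 0 0;0 0 0 0"

```text
time_s: 33.35
tcp_pos: [0.4275, -0.2, 0.1648]
ee_rot: [[-0.033, -0.999, -0.001], [-0.999, 0.033, -0.0], [0.0, 0.001, -1.0]]
wrist_force: [1.8, 0.3, -1.8]
gripper_width: 0.272
gripper_force: 32.3
```

```bash
python3 st.py .428 -.1997 .1445
```

```text
t 33.35 p [ 0.4275 -0.2     0.1648] yaw -91.89 w 2.37 F [ 1.8  0.3 -1.8] 32.328479792922735
tool shift cm [-0.03 -0.05  2.03]
```

Request:
step_arm --targets "0 0 0.6 0;0 0 0.5 0;0 0 0.4 0;0 0 0.3 0;0 0 0.2 0;0 0 0 0;0 0 0 0"

```text
time_s: 33.93
tcp_pos: [0.4277, -0.2001, 0.1451]
ee_rot: [[-0.032, -0.999, 0.0], [-0.999, 0.032, -0.0], [0.0, -0.0, -1.0]]
wrist_force: [-0.7, -0.3, 0.2]
gripper_width: 0.275
gripper_force: 32.4
```

```bash
python3 st.py .428 -.1997 .1445
```

```text
t 33.93 p [ 0.4277 -0.2001  0.1451] yaw -91.84 w 2.39 F [-0.7 -0.3  0.2] 32.35507213510573
tool shift cm [-0.04 -0.03  0.06]
```

Request:
step_arm --targets "0 0 0.05 0;0 0 0 0"

```text
time_s: 34.1
tcp_pos: [0.4278, -0.2001, 0.1449]
ee_rot: [[-0.032, -0.999, 0.001], [-0.999, 0.032, -0.0], [0.0, -0.001, -1.0]]
wrist_force: [-0.3, -0.4, 1.4]
gripper_width: 0.274
gripper_force: 32.4
```

Request:
step_arm --targets "0 0 0 0;0 0 0 0;0 0 -0.2 0;0 0 -0.5 0;0 0 -1.5 0;0 0 -3 0;0 0 -3 0;0 0 -1 0;0 0 0 0;0 0 0 0" --claw 4.6

```text
time_s: 34.93
tcp_pos: [0.4274, -0.1998, 0.2365]
ee_rot: [[-0.032, -0.999, 0.001], [-0.999, 0.032, 0.001], [-0.001, -0.001, -1.0]]
wrist_force: [-0.5, 0.8, -0.2]
gripper_width: 0.528
gripper_force: 0.0
```

Request:
step_arm --targets "0 0 0 0;0 0 0 0;0 0 0 0;0 0 0 0;0 0 0 0;0 0 0 0;0 0 0 0;0 0 0 0;0 0 0 0;0 0 0 0"

```text
time_s: 35.77
tcp_pos: [0.4275, -0.2, 0.2364]
ee_rot: [[-0.032, -0.999, 0.0], [-0.999, 0.032, 0.0], [-0.0, -0.0, -1.0]]
wrist_force: [0.1, 0.9, 0.3]
gripper_width: 0.529
gripper_force: 0.0
```

```bash
python3 st.py .428 -.1997 .15; python3 tip.py 2; cat > tipm.py <<'E'
import cv2,sys,numpy as np
for k in sys.argv[1:]:
    g=cv2.GaussianBlur(cv2.cvtColor(cv2.imread("pics/tip%s.png"%k),cv2.COLOR_BGR2GRAY),(3,3),0)
    out=[]
    for c0,c1 in((275,283),(300,308)):
        w=np.clip(g[120:152,c0:c1].astype(float)-150,0,None);out+=[round((w.sum(1)*np.arange(120,152)).sum()/max(1,w.sum()),1),int(w.sum())]
    print(k,"left row,weight,right row,weight",out)
E
python3 tipm.py 1 2
```

```text
t 35.77 p [ 0.4275 -0.2     0.2364] yaw -91.84 w 4.6 F [0.1 0.9 0.3] 0.0
tool shift cm [-0.03 -0.05  8.64]
1 left row,weight,right row,weight [np.float64(136.5), 2425, np.float64(136.5), 1472]
2 left row,weight,right row,weight [np.float64(135.1), 2160, np.float64(138.5), 1351]
```

View pics/tip2c.png

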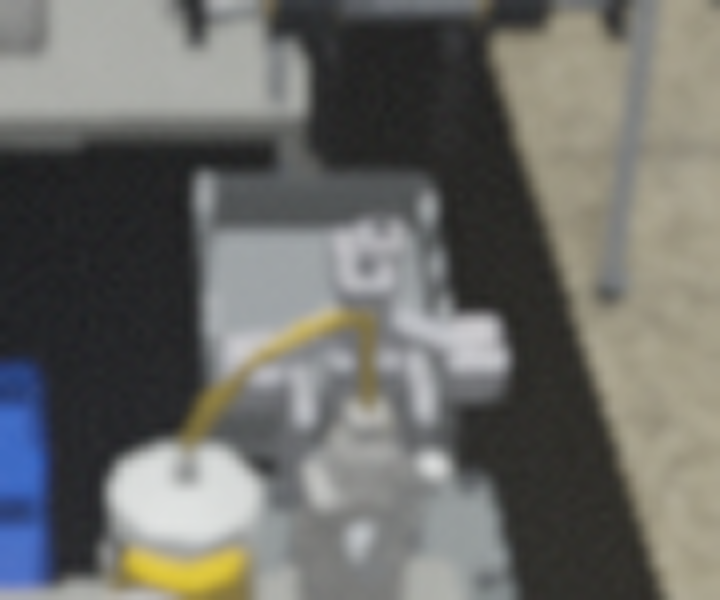

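Casting 2 stays level: left boss at about row 350, right at 345, hub upright at (367,260). It goes to the blue tray.

Request:
step_arm --targets "0 0 1 0;0 -0.1 2 0;0 0 2 0;0 0 1.5 0;0 0 1.3 0;0 0 0.7 0;0 0 0.3 0;0 0 0 0" --claw 5

```text
time_s: 36.53
tcp_pos: [0.4282, -0.2, 0.1477]
ee_rot: [[-0.032, -0.999, -0.001], [-0.999, 0.032, 0.0], [-0.0, 0.001, -1.0]]
wrist_force: [0.0, -0.2, -0.1]
gripper_width: 0.572
gripper_force: 0.0
```

Request:
step_arm --targets "0 0 0 0;0 0 0 0;0 0 0 0;0 0 0 0;0 0 0 0;0 0 0 0;0 0 0 0" --claw 0

```text
time_s: 37.12
tcp_pos: [0.4283, -0.2001, 0.1486]
ee_rot: [[-0.032, -0.999, -0.0], [-0.999, 0.032, -0.0], [0.0, 0.0, -1.0]]
wrist_force: [-1.3, 0.1, 1.9]
gripper_width: 0.273
gripper_force: 29.9
```

Request:
step_arm --targets "0 0 -0.3 0;0 0 -0.7 0;0 0 -1.5 0;0 0 -3 0;0 0 -3 0;0 0 -2 0;0 0 0 0"

```text
time_s: 37.7
tcp_pos: [0.4313, -0.2008, 0.2587]
ee_rot: [[-0.031, -0.999, 0.01], [-1.0, 0.031, -0.003], [0.002, -0.011, -1.0]]
wrist_force: [0.5, -0.3, -1.1]
gripper_width: 0.273
gripper_force: 29.8
```

```bash
python3 st.py .660 -.232 .25
```

```text
t 37.7 p [ 0.4313 -0.2008  0.2587] yaw -91.79 w 2.38 F [ 0.5 -0.3 -1.1] 29.83125239610672
tool shift cm [  2.4  -22.95   1.12]
```

Request:
step_arm --targets "0.3 -1.5 0 0;0.3 -3 0 0;0.3 -3.5 0 0;0.3 -3.5 0 0;0.3 -3.5 0 0;0.3 -3.5 0 0;0.3 -3 0 0;0.3 -1.5 0 0;0 0 0 7;0 0 0 7;0 0 0 7;0 0 0 7"

```text
time_s: 38.7
tcp_pos: [0.6574, -0.2311, 0.2514]
ee_rot: [[-0.503, -0.864, -0.003], [-0.864, 0.503, 0.001], [0.001, 0.003, -1.0]]
wrist_force: [0.1, 0.7, -0.6]
gripper_width: 0.275
gripper_force: 29.8
```

Request:
step_arm --targets "0 0 0 7;0 0 0 7;0 0 0 7;0 0 0 7;0 0 0 7;0 0 0 7;0 0 0 7;0 0 0 7;0 0 0 6.7;0 0 0 0;0 0 0 0"

```text
time_s: 39.62
tcp_pos: [0.6574, -0.2312, 0.2522]
ee_rot: [[-0.999, 0.041, -0.002], [0.041, 0.999, 0.001], [0.002, 0.001, -1.0]]
wrist_force: [-0.9, 0.3, -1.5]
gripper_width: 0.273
gripper_force: 29.9
```

```bash
python3 st.py .660 -.232 .06; python3 - <<'E'
from h import *
c=cap("wrist","w8");hsv=cv2.cvtColor(c["frame"],cv2.COLOR_BGR2HSV)
m=cv2.inRange(hsv,(105,120,40),(125,255,255))
n,l,s,_=cv2.connectedComponentsWithStats(m);i=1+np.argmax(s[1:,4]);print(s[i])
k=max(cv2.findContours((l==i).astype(np.uint8),0,2)[0],key=cv2.contourArea)
k=k[:,0];y=k[:,1].min();print("near edge x:",onz(c,[(s[i][0]+20,y),(s[i][0]+s[i][2]-20,y)],.028).round(3).tolist())
r0=s[i][1]+15
xs=k[abs(k[:,1]-r0)<=1,0];print("side edges y at row",r0,onz(c,[(xs.min(),r0),(xs.max(),r0)],.028).round(4).tolist())
E
```

```text
t 39.62 p [ 0.6574 -0.2312  0.2522] yaw 177.64 w 2.38 F [-0.9  0.3 -1.5] 29.85298991203308
tool shift cm [-0.3  -0.08 19.22]
[  179    89   158   104 15561]
near edge x: [[0.565, -0.299, 0.028], [0.571, -0.162, 0.028]]Traceback (most recent call last):
  File "<stdin>", line 8, in <module>
    return umr_minimum(a, axis, None, out, keepdims, initial, where)
ValueError: zero-size array to reduction operation minimum which has no identity
```

Request:
step_arm --targets "-0.2 -0.1 2 0;0 0 3.5 0;0 0 3.5 0;0 0 3.5 0;0 0 3 0;0 0 1.5 0;0 0 1 0;0 0 0.7 0;0 0 0.4 0;0 0 0 0;0 0 0 0"

```text
time_s: 40.58
tcp_pos: [0.6604, -0.2327, 0.0637]
ee_rot: [[-0.999, 0.044, 0.002], [0.044, 0.999, -0.001], [-0.002, -0.0, -1.0]]
wrist_force: [0.9, 0.4, -1.7]
gripper_width: 0.275
gripper_force: 29.9
```

```bash
python3 st.py .658 -.232 .048
```

```text
t 40.58 p [ 0.6604 -0.2327  0.0637] yaw 177.5 w 2.39 F [ 0.9  0.4 -1.7] 29.852949678897858
tool shift cm [0.25 0.06 1.57]
```

Request:
step_arm --targets "0.2 0 0.5 0;0 0 0.4 0;0 0 0.3 0;0 0 0.2 0;0 0 0.1 0;0 0 0.1 0;0 0 0 0"

```text
time_s: 41.17
tcp_pos: [0.6579, -0.2322, 0.0473]
ee_rot: [[-0.999, 0.044, 0.001], [0.044, 0.999, -0.0], [-0.001, -0.0, -1.0]]
wrist_force: [-1.6, 3.1, 4.0]
gripper_width: 0.276
gripper_force: 30.0
```

```bash
python3 st.py .658 -.232 .048
```

```text
t 41.17 p [ 0.6579 -0.2322  0.0473] yaw 177.49 w 2.4 F [-1.6  3.1  4. ] 29.962180852890015
tool shift cm [-0.    0.02 -0.07]
```

Request:
step_arm --targets "0 0 0 0;0 0 0 0;0 0 -1 0;0 0 -3 0;0 0 -4 0;0 0 -4 0;0 0 -4 0;0 0 -4 0;0 0 -4 0;0 0 -4 0;0.5 1 -1 0;1 3 0 0" --claw 5.5

```text
time_s: 42.17
tcp_pos: [0.6459, -0.1949, 0.3415]
ee_rot: [[-0.999, 0.049, 0.01], [0.049, 0.999, -0.003], [-0.01, -0.002, -1.0]]
wrist_force: [0.6, 1.7, -0.7]
gripper_width: 0.633
gripper_force: 0.0
```

Request:
step_arm --targets "1 3.8 0 0;1 3.8 0 0;1 3.8 0 0;1 3.8 0 0;1 3.8 0 0;1 3.8 0 0;1 3.8 0 0;1 3.8 0 0;1 3.8 0 0;1 3.8 0 0;1 3.8 0 0;1 3.8 0 0"

```text
time_s: 43.17
tcp_pos: [0.5439, 0.2706, 0.3372]
ee_rot: [[-0.999, 0.044, 0.001], [0.044, 0.999, 0.001], [-0.001, 0.001, -1.0]]
wrist_force: [2.0, -0.1, -0.5]
gripper_width: 0.631
gripper_force: 0.0
```

Request:
step_arm --targets "1 3.8 0 0;0 2.5 0 0;0 1 0 5.1;0 0 0 0;0 0 0 0"

```text
time_s: 43.58
tcp_pos: [0.5377, 0.3425, 0.3363]
ee_rot: [[-0.991, 0.13, -0.0], [0.13, 0.991, -0.001], [0.0, -0.001, -1.0]]
wrist_force: [-0.1, -0.7, 0.1]
gripper_width: 0.631
gripper_force: 0.0
```

```bash
python3 st.py .5385 .343 .052; python3 look.py 2
```

```text
t 43.58 p [0.5377 0.3425 0.3363] yaw 172.52 w 5.49 F [-0.1 -0.7  0.1] 0.0
tool shift cm [-0.07  0.07 28.43]
hub [0.599  0.3347] [260.6 204. ] (np.int64(259), np.int64(203)) [0.5972 0.3326 0.076 ] 102
hub [0.5387 0.3439] [261.6 160.5] (np.int64(260), np.int64(160)) [0.5378 0.3418 0.076 ] 102
hub [0.4787 0.3519] [261.8 114. ] (np.int64(255), np.int64(105)) [0.4664 0.3447 0.076 ] 223
hub [0.4188 0.3598] [261.9  64.1] (np.int64(273), np.int64(59)) [0.4148 0.3742 0.076 ] 162
tray ((328.076416015625, 165.8677215576172), (58.66547393798828, 39.4760627746582), 1.3971810340881348) [ 0.6321 -0.231   0.02  ]
scrap ((371.9737548828125, 231.4986114501953), (58.130069732666016, 38.5256233215332), 3.012787342071533) [ 0.4176 -0.3663  0.02  ]
```

Request:
step_arm --targets "0 0 1 0;0 0 3 0;0 0 3.8 0;0 0 3.8 0;0 0 3.8 0;0 0 3.8 0;0 0 3 0;0 0 2 0;0 0 1 0;0 0 0 0;0 0 0 0"

```text
time_s: 44.6
tcp_pos: [0.5385, 0.3421, 0.085]
ee_rot: [[-0.991, 0.133, 0.001], [0.133, 0.991, 0.0], [-0.001, 0.0, -1.0]]
wrist_force: [-0.2, 0.9, -0.5]
gripper_width: 0.631
gripper_force: 0.0
```

```bash
python3 st.py .5385 .343 .052
```

```text
t 44.6 p [0.5385 0.3421 0.085 ] yaw 172.36 w 5.49 F [-0.2  0.9 -0.5] 0.0
tool shift cm [0.02 0.09 3.3 ]
```

Request:
step_arm --targets "0 0.1 1.2 0;0 0 1 0;0 0 0.7 0;0 0 0.4 0;0 0 0 0"

```text
time_s: 45.02
tcp_pos: [0.5374, 0.3429, 0.0501]
ee_rot: [[-0.991, 0.133, -0.002], [0.133, 0.991, -0.002], [0.001, -0.002, -1.0]]
wrist_force: [-0.1, -1.3, -0.8]
gripper_width: 0.632
gripper_force: 0.0
```

Request:
step_arm --targets "0 0 0 0;0 0 0 0;0 0 0 0;0 0 0 0;0 0 0 0;0 0 0 0" --claw 0

```text
time_s: 45.52
tcp_pos: [0.5385, 0.3437, 0.0524]
ee_rot: [[-0.991, 0.132, 0.001], [0.132, 0.991, 0.0], [-0.001, 0.001, -1.0]]
wrist_force: [0.2, 0.9, 0.3]
gripper_width: 0.274
gripper_force: 35.0
```

Request:
step_arm --targets "0 0 -0.3 0;0 0 -0.5 0;0 0 -1 0;0 0 -2 0;0 0 -3 0;0 0 -4 0;0 0 -4 0;0 0 -4 0;0 0 -4 0;0 0 -4 0;0 0 -2.5 0;0 0 0 0"

```text
time_s: 46.52
tcp_pos: [0.5399, 0.3441, 0.3534]
ee_rot: [[-0.991, 0.133, 0.012], [0.133, 0.991, 0.009], [-0.011, 0.01, -1.0]]
wrist_force: [1.3, -0.2, -0.2]
gripper_width: 0.273
gripper_force: 35.0
```

```bash
python3 st.py .428 -.1997 .34
```

```text
t 46.52 p [0.5399 0.3441 0.3534] yaw 172.37 w 2.38 F [ 1.3 -0.2 -0.2] 34.99093140475452
tool shift cm [  3.88 -55.4    0.72]
```

Request:
step_arm --targets "0 -1.5 0 0;0.3 -3.9 0 0;0.3 -3.9 0 0;0.3 -3.9 0 0;0.3 -3.9 0 0;0.3 -3.9 0 0;0.3 -3.9 0 0;0.3 -3.9 0 0;0.3 -3.9 0 0;0.3 -3.9 0 0;0.3 -3.9 0 0;0.2 -3.9 0 0"

```text
time_s: 47.52
tcp_pos: [0.4456, -0.0939, 0.3444]
ee_rot: [[-0.991, 0.132, -0.0], [0.132, 0.991, 0.0], [0.0, 0.0, -1.0]]
wrist_force: [0.5, -0.7, -2.1]
gripper_width: 0.274
gripper_force: 35.0
```

Request:
step_arm --targets "0.2 -3.9 0 0;0.2 -3.9 0 0;0 -2.5 0 0;0 -0.8 0 0;0 0 0 -6;0 0 0 -6.8;0 0 0 -6.8;0 0 0 -6.8;0 0 0 -6.8;0 0 0 -6.8;0 0 0 -6.8;0 0 0 -6.8"

```text
time_s: 48.52
tcp_pos: [0.4283, -0.201, 0.344]
ee_rot: [[-0.69, -0.723, -0.001], [-0.723, 0.69, 0.001], [-0.0, 0.001, -1.0]]
wrist_force: [0.4, -0.7, -1.3]
gripper_width: 0.274
gripper_force: 35.0
```

Request:
step_arm --targets "0 0 0 -6.8;0 0 0 -6.8;0 0 0 -6.8;0 0 0 -6.8;0 0 0 -6.8;0 0 0 -6.8;0 0 0 -1.4;0 0 0 0;0 0 0 0"

```text
time_s: 49.27
tcp_pos: [0.4285, -0.2014, 0.3443]
ee_rot: [[-0.034, -0.999, -0.0], [-0.999, 0.034, 0.0], [-0.0, 0.0, -1.0]]
wrist_force: [0.7, -0.7, -1.9]
gripper_width: 0.273
gripper_force: 35.0
```

```bash
python3 st.py .428 -.1997 .1645
```

```text
t 49.27 p [ 0.4285 -0.2014  0.3443] yaw -91.95 w 2.38 F [ 0.7 -0.7 -1.9] 34.98878125101328
tool shift cm [-0.17  0.05 17.98]
```

Request:
step_arm --targets "-0.1 0 2 0;0 0 3.5 0;0 0 3.5 0;0 0 3.5 0;0 0 3 0;0 0 1.5 0;0 0 1 0;0 0 0 0;0 0 0 0"

```text
time_s: 50.02
tcp_pos: [0.4287, -0.2009, 0.1643]
ee_rot: [[-0.033, -0.999, -0.001], [-0.999, 0.033, -0.0], [0.0, 0.001, -1.0]]
wrist_force: [-0.3, 0.7, -0.3]
gripper_width: 0.267
gripper_force: 35.0
```

```bash
python3 st.py .428 -.1997 .1445
```

```text
t 50.02 p [ 0.4287 -0.2009  0.1643] yaw -91.89 w 2.32 F [-0.3  0.7 -0.3] 34.98990206513554
tool shift cm [-0.11  0.07  1.98]
```

Request:
step_arm --targets "-0.1 0.05 0.6 0;0 0 0.5 0;0 0 0.4 0;0 0 0.3 0;0 0 0.2 0;0 0 0.05 0;0 0 0 0;0 0 0 0"

```text
time_s: 50.68
tcp_pos: [0.4281, -0.1999, 0.1447]
ee_rot: [[-0.032, -0.999, 0.0], [-0.999, 0.032, -0.0], [0.0, -0.0, -1.0]]
wrist_force: [-3.4, 2.5, 5.4]
gripper_width: 0.27
gripper_force: 35.2
```

Request:
step_arm --targets "0 0 0 0;0 0 0 0;0 0 -0.2 0;0 0 -0.5 0;0 0 -1.5 0;0 0 -3 0;0 0 -3 0;0 0 -1 0;0 0 0 0;0 0 0 0" --claw 4.6

```text
time_s: 51.52
tcp_pos: [0.4282, -0.1996, 0.2359]
ee_rot: [[-0.032, -0.999, 0.001], [-0.999, 0.032, 0.001], [-0.001, -0.001, -1.0]]
wrist_force: [-0.3, -0.2, -0.2]
gripper_width: 0.533
gripper_force: 0.0
```

Request:
step_arm --targets "0 0 0 0;0 0 0 0;0 0 0 0;0 0 0 0;0 0 0 0;0 0 0 0;0 0 0 0;0 0 0 0;0 0 0 0;0 0 0 0"

```text
time_s: 52.35
tcp_pos: [0.4282, -0.1998, 0.2359]
ee_rot: [[-0.032, -0.999, 0.0], [-0.999, 0.032, 0.0], [-0.0, -0.0, -1.0]]
wrist_force: [-0.5, 0.2, -0.4]
gripper_width: 0.53
gripper_force: 0.0
```

```bash
python3 st.py .428 -.1997 .15; python3 tip.py 3; cat > tipc.py <<'E'
import cv2,sys,numpy as np
# which known state does picture k look like: tipped +x (1) or level (2)
a=lambda k:cv2.cvtColor(cv2.imread("pics/tip%s.png"%k),cv2.COLOR_BGR2GRAY)[124:150,272:312].astype(float)
k=sys.argv[1]
for r in("1","2"): print("rms vs",r,round(np.sqrt(((a(k)-a(r))**2).mean()),1))
for x in((345,),): pass
g=a(k);print("right boss col 304:",g[:,32].astype(int).tolist())
for r in("1","2"): print(r,a(r)[:,32].astype(int).tolist())
E
python3 tipm.py 1 2 3; python3 tipc.py 3
```

```text
t 52.35 p [ 0.4282 -0.1998  0.2359] yaw -91.84 w 4.61 F [-0.5  0.2 -0.4] 0.0
tool shift cm [-0.01  0.02  8.59]
1 left row,weight,right row,weight [np.float64(136.5), 2425, np.float64(136.5), 1472]
2 left row,weight,right row,weight [np.float64(135.1), 2160, np.float64(138.5), 1351]
3 left row,weight,right row,weight [np.float64(135.0), 2692, np.float64(141.6), 918]
rms vs 1 35.2
rms vs 2 26.2
right boss col 304: [41, 41, 39, 42, 39, 42, 42, 40, 41, 44, 43, 44, 40, 55, 102, 155, 181, 186, 188, 194, 185, 153, 117, 105, 93, 66]
1 [41, 40, 40, 40, 41, 42, 41, 43, 70, 137, 185, 200, 199, 199, 199, 187, 153, 122, 113, 99, 72, 49, 42, 44, 46, 45]
2 [40, 43, 42, 41, 42, 43, 41, 42, 42, 42, 64, 136, 189, 202, 198, 194, 196, 188, 153, 122, 114, 103, 73, 46, 45, 46]
```

The third casting's right boss is about 3.5 px lower than when level, so it has tipped toward -x and goes to scrap.

Request:
step_arm --targets "0 0 1 0;0 0 2 0;0 0 2 0;0 0 1.5 0;0 0 1 0;0 0 0.6 0;0 0 0.4 0;0 0 0 0" --claw 6

```text
time_s: 53.12
tcp_pos: [0.4278, -0.1998, 0.1501]
ee_rot: [[-0.032, -0.999, -0.002], [-0.999, 0.032, 0.0], [-0.0, 0.002, -1.0]]
wrist_force: [-0.1, -0.6, -0.3]
gripper_width: 0.691
gripper_force: 0.0
```

Request:
step_arm --targets "0 0 0 0;0 0 0 0;0 0 0 0;0 0 0 0;0 0 0 0;0 0 0 0;0 0 0 0;0 0 0 0;0 0 0 0;0 0 0 0;0 0 0 0" --claw 0

```text
time_s: 54.03
tcp_pos: [0.428, -0.1998, 0.1509]
ee_rot: [[-0.032, -0.999, -0.0], [-0.999, 0.032, -0.0], [0.0, 0.0, -1.0]]
wrist_force: [-1.2, -0.0, 1.7]
gripper_width: 0.273
gripper_force: 30.0
```

```bash
python3 st.py .446 -.3626 .25
```

```text
t 54.03 p [ 0.428  -0.1998  0.1509] yaw -91.83 w 2.38 F [-1.2 -0.   1.7] 29.985930025577545
tool shift cm [16.21 -2.32 -9.91]
```

Request:
step_arm --targets "0 0 -0.3 0;0 0 -0.7 0;0 0 -1.5 0;0 0 -3 0;0 0 -3 0;0 0 -2 0;0 0 0 0"

```text
time_s: 54.62
tcp_pos: [0.4311, -0.2006, 0.2613]
ee_rot: [[-0.031, -0.999, 0.011], [-1.0, 0.031, -0.003], [0.003, -0.011, -1.0]]
wrist_force: [0.7, 0.1, -0.6]
gripper_width: 0.273
gripper_force: 30.0
```

Request:
step_arm --targets "1.5 -0.2 0 0;3 -0.4 0 0;3 -0.4 0 0;3 -0.4 0 0;3 -0.4 0 0;2.7 -0.4 0 0;0 0 0 6.5;0 0 0 7;0 0 0 7;0 0 0 7;0 0 0 7;0 0 0 7"

```text
time_s: 55.62
tcp_pos: [0.4447, -0.3622, 0.2547]
ee_rot: [[-0.691, -0.723, -0.001], [-0.723, 0.691, 0.001], [-0.0, 0.002, -1.0]]
wrist_force: [0.7, 0.4, -1.2]
gripper_width: 0.273
gripper_force: 30.0
```

Request:
step_arm --targets "0 0 0 7;0 0 0 7;0 0 0 7;0 0 0 7;0 0 0 7;0 0 0 7;0 0 0 7;0 0 0 0.9;0 0 0 0;0 0 0 0"

```text
time_s: 56.45
tcp_pos: [0.4449, -0.3623, 0.2554]
ee_rot: [[-0.999, 0.054, -0.001], [0.054, 0.999, 0.001], [0.001, 0.0, -1.0]]
wrist_force: [-0.7, 0.1, -1.5]
gripper_width: 0.269
gripper_force: 30.0
```

```bash
python3 st.py .446 -.3626 .06;python3 - <<'E'
from h import *
c=cap("wrist","w9");g=cv2.cvtColor(c["frame"],cv2.COLOR_BGR2GRAY)
for u in proj(c,[[.351,-.447,.04],[.363,-.263,.04],[.357,-.355,.04]]).round().astype(int): 
    print(u,"v",g[max(0,u[1]-12):u[1]+13,min(511,u[0])].tolist(),"h",g[min(383,u[1]+8),u[0]-12:u[0]+13].tolist())
E
```

```text
t 56.45 p [ 0.4449 -0.3623  0.2554] yaw 176.9 w 2.34 F [-0.7  0.1 -1.5] 29.976713955402374
tool shift cm [-0.13 -0.03 19.54]
[181  88] v [2, 5, 15, 12, 4, 8, 4, 8, 14, 5, 15, 60, 118, 153, 144, 121, 133, 149, 150, 148, 145, 139, 146, 158, 162] h [3, 6, 6, 7, 1, 9, 2, 6, 0, 1, 11, 55, 145, 214, 227, 194, 114, 69, 69, 68, 90, 143, 212, 241, 242]
[344  90] v [13, 9, 9, 13, 13, 8, 0, 0, 9, 5, 9, 11, 4, 13, 4, 5, 3, 6, 4, 4, 7, 14, 6, 10, 13] h [69, 71, 83, 141, 210, 235, 200, 108, 30, 2, 6, 4, 7, 4, 0, 9, 2, 1, 8, 20, 51, 98, 139, 171, 186]
[263  89] v [0, 4, 2, 11, 10, 12, 7, 7, 8, 0, 17, 83, 170, 221, 223, 182, 166, 227, 245, 246, 245, 245, 245, 245, 245] h [246, 245, 244, 246, 244, 245, 245, 244, 244, 246, 246, 245, 245, 244, 245, 245, 245, 245, 245, 246, 243, 245, 246, 246, 245]
```

Request:
step_arm --targets "-0.1 0 2 0;0 0 3.5 0;0 0 3.5 0;0 0 3.5 0;0 0 3 0;0 0 1.5 0;0 0 1 0;0 0 0.8 0;0 0 0.6 0;0 0 0.3 0;0 0 0 0;0 0 0 0"

```text
time_s: 57.5
tcp_pos: [0.4466, -0.3628, 0.0598]
ee_rot: [[-0.998, 0.056, 0.002], [0.056, 0.998, -0.001], [-0.002, -0.001, -1.0]]
wrist_force: [-0.1, 0.3, -1.7]
gripper_width: 0.273
gripper_force: 30.0
```

Request:
step_arm --targets "0.1 0 0.3 0;0 0 0.2 0;0 0 0.1 0;0 0 0.1 0;0 0 0 0;0 0 0 0"

```text
time_s: 58.0
tcp_pos: [0.445, -0.3625, 0.0519]
ee_rot: [[-0.998, 0.056, -0.0], [0.056, 0.998, -0.0], [0.0, -0.0, -1.0]]
wrist_force: [1.1, 0.3, -1.4]
gripper_width: 0.271
gripper_force: 30.0
```

```bash
python3 st.py .446 -.3626 .051
```

```text
t 58.0 p [ 0.445  -0.3625  0.0519] yaw 176.77 w 2.35 F [ 1.1  0.3 -1.4] 29.97670143842697
tool shift cm [-0.1  -0.01  0.09]
```

Request:
step_arm --targets "0 0 0.1 0;0 0 0 0;0 0 0 0"

```text
time_s: 58.25
tcp_pos: [0.445, -0.3625, 0.0508]
ee_rot: [[-0.998, 0.056, -0.0], [0.056, 0.998, 0.0], [0.0, 0.0, -1.0]]
wrist_force: [-0.3, 1.0, -1.0]
gripper_width: 0.277
gripper_force: 30.0
```

Request:
step_arm --targets "0 0 0 0;0 0 0 0;0 0 -1 0;0 0 -3 0;0 0 -4 0;0 0 -4 0;0 0 -4 0;0 0 -4 0;0 0 -4 0;0 0 -4 0;-0.2 1 0 0;-0.4 3 0 0" --claw 5.5

```text
time_s: 59.25
tcp_pos: [0.4538, -0.3249, 0.3348]
ee_rot: [[-0.998, 0.06, 0.007], [0.06, 0.998, -0.004], [-0.007, -0.003, -1.0]]
wrist_force: [0.9, 0.9, -1.2]
gripper_width: 0.633
gripper_force: 0.0
```

Request:
step_arm --targets "-0.6 4 0 0;-0.6 4 0 0;-0.6 4 0 0;-0.6 4 0 0;-0.7 4 0 0;-0.7 4 0 0;-0.7 4 0 0;-0.7 4 0 0;-0.7 4 0 0;-0.7 4 0 0;-0.7 4 0 0;-0.7 4 0 0"

```text
time_s: 60.25
tcp_pos: [0.5599, 0.1538, 0.332]
ee_rot: [[-0.998, 0.056, 0.001], [0.056, 0.998, 0.001], [-0.001, 0.001, -1.0]]
wrist_force: [1.3, -0.5, 0.3]
gripper_width: 0.635
gripper_force: 0.0
```

Request:
step_arm --targets "-0.7 4 0 0;-0.7 4 0 0;-0.7 4 0 0;-0.7 4 0 0;0 2 0 4.3;0 0.3 0 0;0 0 0 0;0 0 0 0"

```text
time_s: 60.92
tcp_pos: [0.5985, 0.3324, 0.3314]
ee_rot: [[-0.991, 0.13, 0.0], [0.13, 0.991, -0.0], [-0.0, -0.0, -1.0]]
wrist_force: [0.4, 0.4, -0.7]
gripper_width: 0.631
gripper_force: 0.0
```

```bash
python3 st.py .598 .334 .052; python3 look.py 3
```

```text
t 60.92 p [0.5985 0.3324 0.3314] yaw 172.51 w 5.49 F [ 0.4  0.4 -0.7] 0.0
tool shift cm [ 0.08  0.16 27.94]
hub [0.599  0.3347] [262.2 160.5] (np.int64(259), np.int64(158)) [0.5951 0.3309 0.076 ] 101
hub [0.5387 0.3439] [263.3 113.1] (np.int64(257), np.int64(119)) [0.5449 0.3349 0.076 ] 225
hub [0.4787 0.3519] [263.6  62.4] (np.int64(250), np.int64(57)) [0.4704 0.3362 0.076 ] 163
tray ((328.10546875, 165.8873291015625), (58.64739227294922, 39.397308349609375), 1.4688007831573486) [ 0.632  -0.2311  0.02  ]
scrap ((371.9737548828125, 231.4986114501953), (58.130069732666016, 38.5256233215332), 3.012787342071533) [ 0.4176 -0.3663  0.02  ]
```

Request:
step_arm --targets "0.1 0.1 1 0;0 0 3 0;0 0 3.8 0;0 0 3.8 0;0 0 3.8 0;0 0 3.8 0;0 0 3 0;0 0 1.5 0;0 0 1 0;0 0 0 0;0 0 0 0"

```text
time_s: 61.93
tcp_pos: [0.5983, 0.3337, 0.0845]
ee_rot: [[-0.991, 0.131, 0.001], [0.131, 0.991, 0.0], [-0.001, 0.0, -1.0]]
wrist_force: [0.2, 0.9, 0.4]
gripper_width: 0.629
gripper_force: 0.0
```

```bash
python3 st.py .597 .3335 .052
```

```text
t 61.93 p [0.5983 0.3337 0.0845] yaw 172.45 w 5.47 F [0.2 0.9 0.4] 0.0
tool shift cm [ 0.13 -0.04  3.25]
```

Request:
step_arm --targets "0.1 0 1.2 0;0 0 1 0;0 0 0.7 0;0 0 0.3 0;0 0 0 0"

```text
time_s: 62.35
tcp_pos: [0.5963, 0.3338, 0.0506]
ee_rot: [[-0.991, 0.131, -0.002], [0.131, 0.991, -0.001], [0.001, -0.002, -1.0]]
wrist_force: [0.1, -0.5, 0.3]
gripper_width: 0.63
gripper_force: 0.0
```

Request:
step_arm --targets "0 0 0 0;0 0 0 0;0 0 0 0;0 0 0 0;0 0 0 0;0 0 0 0" --claw 0

```text
time_s: 62.85
tcp_pos: [0.597, 0.334, 0.0524]
ee_rot: [[-0.991, 0.131, 0.0], [0.131, 0.991, -0.0], [-0.0, -0.0, -1.0]]
wrist_force: [-0.6, 0.6, -0.6]
gripper_width: 0.273
gripper_force: 31.2
```

Request:
step_arm --targets "0 0 -0.3 0;0 0 -0.5 0;0 0 -1 0;0 0 -2 0;0 0 -3 0;0 0 -4 0;0 0 -4 0;0 0 -4 0;0 0 -4 0;0 0 -4 0;0 0 -2.5 0;0 0 0 0"

```text
time_s: 63.85
tcp_pos: [0.5985, 0.3347, 0.3544]
ee_rot: [[-0.991, 0.131, 0.013], [0.131, 0.991, 0.008], [-0.012, 0.01, -1.0]]
wrist_force: [0.3, 0.5, -0.3]
gripper_width: 0.269
gripper_force: 31.0
```

```bash
python3 st.py .428 -.1997 .34
```

```text
t 63.85 p [0.5985 0.3347 0.3544] yaw 172.48 w 2.34 F [ 0.3  0.5 -0.3] 31.018510744906962
tool shift cm [  9.92 -55.22   0.79]
```

Request:
step_arm --targets "0 -1.5 0 0;0.7 -3.9 0 0;0.7 -3.9 0 0;0.7 -3.9 0 0;0.7 -3.9 0 0;0.7 -3.9 0 0;0.7 -3.9 0 0;0.7 -3.9 0 0;0.7 -3.9 0 0;0.7 -3.9 0 0;0.7 -3.9 0 0;0.7 -3.9 0 0"

```text
time_s: 64.85
tcp_pos: [0.4604, -0.0972, 0.3449]
ee_rot: [[-0.991, 0.13, -0.0], [0.13, 0.991, 0.001], [0.0, 0.001, -1.0]]
wrist_force: [0.5, -0.8, -2.1]
gripper_width: 0.277
gripper_force: 31.0
```

Request:
step_arm --targets "0.7 -3.9 0 0;0.7 -3.9 0 0;0.5 -2.5 0 0;0.2 -0.6 0 0;0 0 0 -6;0 0 0 -6.8;0 0 0 -6.8;0 0 0 -6.8;0 0 0 -6.8;0 0 0 -6.8;0 0 0 -6.8;0 0 0 -6.8"

```text
time_s: 65.85
tcp_pos: [0.4267, -0.2004, 0.3446]
ee_rot: [[-0.689, -0.725, -0.001], [-0.725, 0.689, 0.001], [-0.0, 0.001, -1.0]]
wrist_force: [0.1, 0.9, -1.3]
gripper_width: 0.275
gripper_force: 31.0
```

Request:
step_arm --targets "0 0 0 -6.8;0 0 0 -6.8;0 0 0 -6.8;0 0 0 -6.8;0 0 0 -6.8;0 0 0 -6.8;0 0 0 -1.5;0 0 0 0;0 0 0 0"

```text
time_s: 66.6
tcp_pos: [0.4269, -0.2006, 0.3447]
ee_rot: [[-0.029, -1.0, -0.0], [-1.0, 0.029, 0.001], [-0.0, 0.0, -1.0]]
wrist_force: [-0.2, 0.7, -1.2]
gripper_width: 0.275
gripper_force: 31.0
```

```bash
python3 st.py .428 -.1997 .1645
```

```text
t 66.6 p [ 0.4269 -0.2006  0.3447] yaw -91.66 w 2.39 F [-0.2  0.7 -1.2] 31.016860487870872
tool shift cm [-0.09 -0.12 18.02]
```

Request:
step_arm --targets "-0.1 -0.1 2 -0.2;0 0 3.5 0;0 0 3.5 0;0 0 3.5 0;0 0 3 0;0 0 1.5 0;0 0 1 0;0 0 0 0;0 0 0 0"

```text
time_s: 67.35
tcp_pos: [0.4282, -0.2001, 0.1648]
ee_rot: [[-0.025, -1.0, -0.001], [-1.0, 0.025, -0.0], [0.0, 0.001, -1.0]]
wrist_force: [-0.4, -0.4, -1.1]
gripper_width: 0.272
gripper_force: 31.0
```

```bash
python3 st.py .428 -.1997 .1445
```

```text
t 67.35 p [ 0.4282 -0.2001  0.1648] yaw -91.45 w 2.37 F [-0.4 -0.4 -1.1] 31.017772215418518
tool shift cm [-0.04  0.02  2.03]
```

Request:
step_arm --targets "0 0 0.6 0.4;0 0 0.5 0;0 0 0.4 0;0 0 0.3 0;0 0 0.2 0;0 0 0.05 0;0 0 0 0;0 0 0 0"

```text
time_s: 68.02
tcp_pos: [0.4281, -0.2002, 0.1449]
ee_rot: [[-0.032, -0.999, 0.0], [-0.999, 0.032, -0.0], [0.0, -0.0, -1.0]]
wrist_force: [-2.4, 1.0, 4.2]
gripper_width: 0.272
gripper_force: 31.1
```

Request:
step_arm --targets "0 0 0 0;0 0 0 0;0 0 -0.2 0;0 0 -0.5 0;0 0 -1.5 0;0 0 -3 0;0 0 -3 0;0 0 -1 0;0 0 0 0;0 0 0 0" --claw 4.6

```text
time_s: 68.85
tcp_pos: [0.4282, -0.2, 0.2364]
ee_rot: [[-0.032, -0.999, 0.001], [-0.999, 0.032, 0.001], [-0.001, -0.001, -1.0]]
wrist_force: [-1.4, 0.1, -1.0]
gripper_width: 0.53
gripper_force: 0.0
```

Request:
step_arm --targets "0 0 0 0;0 0 0 0;0 0 0 0;0 0 0 0;0 0 0 0;0 0 0 0;0 0 0 0;0 0 0 0;0 0 0 0;0 0 0 0"

```text
time_s: 69.68
tcp_pos: [0.4282, -0.2002, 0.2364]
ee_rot: [[-0.032, -0.999, 0.0], [-0.999, 0.032, -0.0], [-0.0, -0.0, -1.0]]
wrist_force: [-0.4, 0.9, 0.2]
gripper_width: 0.528
gripper_force: 0.0
```

```bash
python3 st.py .428 -.1997 .148; python3 tip.py 4;python3 tipm.py 2 3 4; python3 tipc.py 4|head -3
```

```text
t 69.68 p [ 0.4282 -0.2002  0.2364] yaw -91.84 w 4.59 F [-0.4  0.9  0.2] 0.0
tool shift cm [-0.05  0.02  8.84]
2 left row,weight,right row,weight [np.float64(135.1), 2160, np.float64(138.5), 1351]
3 left row,weight,right row,weight [np.float64(135.0), 2692, np.float64(141.6), 918]
4 left row,weight,right row,weight [np.float64(135.5), 2432, np.float64(138.0), 1271]
rms vs 1 18.6
rms vs 2 10.2
right boss col 304: [42, 44, 43, 41, 44, 42, 42, 41, 42, 51, 102, 161, 192, 200, 194, 187, 183, 162, 132, 117, 105, 77, 52, 45, 44, 47]
```

Request:
step_arm --targets "0 0 0 0;0 0 0 0;0 0 0 0"

```text
time_s: 70.03
tcp_pos: [0.4282, -0.2002, 0.2364]
ee_rot: [[-0.032, -0.999, 0.0], [-0.999, 0.032, 0.0], [-0.0, -0.0, -1.0]]
wrist_force: [-0.2, 0.2, -0.7]
gripper_width: 0.527
gripper_force: 0.0
```

```bash
python3 tip.py 5; python3 - <<'E'
from h import *
t=0
E
python3 tipm.py 4 5; python3 tipc.py 5|head -3
```

```text
4 left row,weight,right row,weight [np.float64(135.5), 2432, np.float64(138.0), 1271]
5 left row,weight,right row,weight [np.float64(135.2), 2514, np.float64(139.3), 1146]
rms vs 1 27.6
rms vs 2 14.1
right boss col 304: [41, 39, 44, 41, 41, 41, 42, 41, 42, 41, 40, 65, 134, 185, 199, 196, 191, 191, 178, 143, 117, 108, 90, 62, 47, 46]
```

Request:
step_arm --targets "0 0 0 0;0 0 0 0;0 0 0 0;0 0 0 0"

```text
time_s: 70.47
tcp_pos: [0.4282, -0.2002, 0.2364]
ee_rot: [[-0.032, -0.999, 0.0], [-0.999, 0.032, -0.0], [0.0, -0.0, -1.0]]
wrist_force: [-0.5, 0.0, -0.8]
gripper_width: 0.533
gripper_force: 0.0
```

```bash
python3 tip.py 6; python3 tipm.py 6; python3 tipc.py 6|head -3; python3 - <<'E'
import cv2,numpy as np
a=[cv2.imread("pics/tip%d.png"%k)[110:160,265:315] for k in(1,2,4,6)]
a=[cv2.resize(x,(395,295),interpolation=cv2.INTER_CUBIC) for x in a]
cv2.imwrite("pics/cmp.png",np.vstack([np.hstack(a[:2]),np.hstack(a[2:])]))
E
```

```text
6 left row,weight,right row,weight [np.float64(135.2), 2335, np.float64(138.2), 1260]
rms vs 1 20.3
rms vs 2 9.4
right boss col 304: [40, 42, 41, 39, 41, 43, 41, 41, 41, 45, 82, 143, 187, 200, 196, 190, 191, 176, 143, 119, 106, 81, 55, 47, 45, 44]
```

View pics/cmp.png

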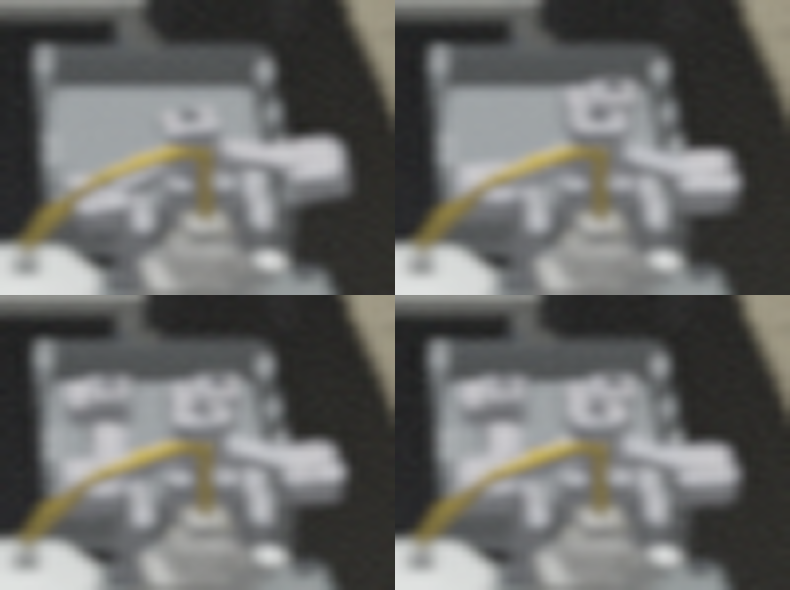

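The comparison shows casting 1 tipped (top left) and casting 2 level (top right). Casting 4 (bottom) rocks about level, with its boss row going 138.0→139.3→138.2, so it goes to the tray.

Request:
step_arm --targets "0 0 1 0;0 0 2 0;0 0 2 0;0 0 1.5 0;0 0 1.3 0;0 0 0.7 0;0 0 0.3 0;0 0 0 0" --claw 5

```text
time_s: 71.23
tcp_pos: [0.4279, -0.2001, 0.1477]
ee_rot: [[-0.032, -0.999, -0.001], [-0.999, 0.032, 0.0], [-0.0, 0.001, -1.0]]
wrist_force: [-0.0, -0.6, 0.1]
gripper_width: 0.572
gripper_force: 0.0
```

Request:
step_arm --targets "0 0 0 0;0 0 0 0;0 0 0 0;0 0 0 0;0 0 0 0;0 0 0 0;0 0 0 0" --claw 0

```text
time_s: 71.82
tcp_pos: [0.4283, -0.2002, 0.1487]
ee_rot: [[-0.032, -0.999, 0.001], [-0.999, 0.032, -0.0], [0.0, -0.001, -1.0]]
wrist_force: [-1.2, 0.1, 1.7]
gripper_width: 0.274
gripper_force: 29.8
```

Request:
step_arm --targets "0 0 -0.3 0;0 0 -0.7 0;0 0 -1.5 0;0 0 -3 0;0 0 -3 0;0 0 -2 0;0 0 0 0"

```text
time_s: 72.4
tcp_pos: [0.4307, -0.201, 0.2587]
ee_rot: [[-0.031, -0.999, 0.01], [-1.0, 0.031, -0.003], [0.002, -0.01, -1.0]]
wrist_force: [0.1, -1.0, -0.9]
gripper_width: 0.274
gripper_force: 29.8
```

```bash
python3 st.py .603 -.230 .25
```

```text
t 72.4 p [ 0.4307 -0.201   0.2587] yaw -91.79 w 2.38 F [ 0.1 -1.  -0.9] 29.79218065738678
tool shift cm [  2.36 -17.3    1.05]
```

Request:
step_arm --targets "0.3 -1.4 0 0;0.4 -3 0 0;0.4 -3.5 0 0;0.4 -3.5 0 0;0.4 -3 0 0;0.3 -2 0 0;0.2 -1 0 0;0 0 0 6.5;0 0 0 7;0 0 0 7;0 0 0 7;0 0 0 7"

```text
time_s: 73.4
tcp_pos: [0.6008, -0.2295, 0.2518]
ee_rot: [[-0.598, -0.802, -0.003], [-0.802, 0.598, 0.001], [0.001, 0.003, -1.0]]
wrist_force: [-0.3, -0.1, -2.2]
gripper_width: 0.275
gripper_force: 29.8
```

Request:
step_arm --targets "0 0 0 7;0 0 0 7;0 0 0 7;0 0 0 7;0 0 0 7;0 0 0 7;0 0 0 7;0 0 0 7;0 0 0 0.2;0 0 0 0;0 0 0 0"

```text
time_s: 74.32
tcp_pos: [0.6011, -0.2297, 0.2527]
ee_rot: [[-0.999, 0.042, -0.001], [0.042, 0.999, 0.0], [0.001, 0.0, -1.0]]
wrist_force: [-0.7, 0.5, -1.1]
gripper_width: 0.277
gripper_force: 29.8
```

```bash
python3 st.py .603 -.230 .0635; python3 - <<'E'
from h import *
c=cap("wrist","w10");hsv=cv2.cvtColor(c["frame"],cv2.COLOR_BGR2HSV)
m=cv2.inRange(hsv,(105,120,40),(125,255,255))
n,l,s,_=cv2.connectedComponentsWithStats(m);i=1+np.argmax(s[1:,4]);print(s[i])
k=max(cv2.findContours((l==i).astype(np.uint8),0,1)[0],key=cv2.contourArea)[:,0];y=k[:,1].min();print("near edge",onz(c,[(s[i][0]+20,y)],.028).round(3).tolist(),"corners",onz(c,[(k[k[:,1]<y+12,0].min(),y+5),(k[k[:,1]<y+12,0].max(),y+5)],.028).round(3).tolist())
E
```

```text
t 74.32 p [ 0.6011 -0.2297  0.2527] yaw 177.61 w 2.41 F [-0.7  0.5 -1.1] 29.793076515197754
tool shift cm [-0.22 -0.03 18.92]
[ 183  136  152   72 8801]
near edge [[0.563, -0.297, 0.028]] corners [[0.568, -0.322, 0.028], [0.576, -0.14, 0.028]]
```

Tray unmoved. Lower.

Request:
step_arm --targets "-0.2 0 2 0;0 0 3.5 0;0 0 3.5 0;0 0 3.5 0;0 0 3 0;0 0 1.5 0;0 0 1 0;0 0 0.7 0;0 0 0.4 0;0 0 0 0;0 0 0 0"

```text
time_s: 75.28
tcp_pos: [0.6042, -0.23, 0.0636]
ee_rot: [[-0.999, 0.044, 0.002], [0.044, 0.999, -0.001], [-0.002, -0.0, -1.0]]
wrist_force: [0.4, -0.8, -1.3]
gripper_width: 0.275
gripper_force: 29.8
```

Request:
step_arm --targets "0.1 0 0.5 0;0 0 0.4 0;0 0 0.3 0;0 0 0.2 0;0 0 0.1 0;0 0 0.1 0;0 0 0 0"

```text
time_s: 75.87
tcp_pos: [0.6028, -0.2296, 0.0472]
ee_rot: [[-0.999, 0.044, 0.001], [0.044, 0.999, -0.0], [-0.001, -0.0, -1.0]]
wrist_force: [-0.7, 2.3, 4.3]
gripper_width: 0.273
gripper_force: 30.0
```

```bash
python3 st.py .603 -.230 .047
```

```text
t 75.87 p [ 0.6028 -0.2296  0.0472] yaw 177.49 w 2.37 F [-0.7  2.3  4.3] 29.956001043319702
tool shift cm [-0.02 -0.04  0.02]
```

Request:
step_arm --targets "0 0 0 0;0 0 0 0;0 0 -1 0;0 0 -3 0;0 0 -4 0;0 0 -4 0;0 0 -4 0;0 0 -4 0;0 0 -4 0;0 0 -4 0;0.5 1 -1 0;0.5 3 0 0" --claw 5.5

```text
time_s: 76.87
tcp_pos: [0.5952, -0.1921, 0.3418]
ee_rot: [[-0.999, 0.049, 0.01], [0.048, 0.999, -0.003], [-0.01, -0.002, -1.0]]
wrist_force: [1.4, 0.4, 0.1]
gripper_width: 0.633
gripper_force: 0.0
```

Request:
step_arm --targets "1 3.8 0 0;1 3.8 0 0;1 3.8 0 0;1 3.8 0 0;1 3.8 0 0;1 3.8 0 0;1 3.8 0 0;1 3.8 0 0;0.5 2 0 0;0 0 0 0;0 0 0 0"

```text
time_s: 77.78
tcp_pos: [0.5231, 0.1389, 0.3368]
ee_rot: [[-0.999, 0.042, 0.0], [0.042, 0.999, -0.0], [-0.0, 0.0, -1.0]]
wrist_force: [-0.8, 0.1, -0.7]
gripper_width: 0.629
gripper_force: 0.0
```

```bash
python3 st.py; python3 look.py 9; python3 - <<'E'
from h import *
t=cap("top","fin");s=cap("side","fins")
g=cv2.cvtColor(t["frame"],cv2.COLOR_BGR2GRAY)
for n,p in {"trayA":(.658,-.232,.067),"trayB":(.603,-.23,.067),"scrapA":(.391,-.3595,.068),"scrapB":(.445,-.3625,.068)}.items():
    x,y=np.round(proj(t,[p])[0]).astype(int)
    if n[0]=="t":
        h=cv2.cvtColor(t["frame"],cv2.COLOR_BGR2HSV)[:,:,1];m=(h[y-14:y+15,x-26:x+27]<90)&(g[y-14:y+15,x-26:x+27]>110)
        m=m[7:22];ys,xs=np.nonzero(m);print(n,(x,y),"pale extent cols",xs.min()+x-26,xs.max()+x-26,"n",m.sum(),"level row pos",ys.mean()+y-7)
    print(n,(x,y),g[y-3:y+4,x-3:x+4].tolist())
im0=cv2.imread("pics/top0.png");d=cv2.absdiff(im0,t["frame"]).max(2)
for n,(a,b,c,e) in {"bottle":(230,250,140,162),"ring":(256,278,143,164),"gauge":(172,212,117,150)}.items(): print(n,"changed px",int((d[c:e,a:b]>60).sum()))
ka=cv2.cvtColor(cv2.imread("pics/t3.png"),cv2.COLOR_BGR2GRAY)
print("knife band",onz(t,[(320,229)],.134), g[222:237,320].tolist(), cv2.cvtColor(im0,cv2.COLOR_BGR2GRAY)[222:237,320].tolist())
E
```

```text
t 77.78 p [0.5231 0.1389 0.3368] yaw 177.6 w 5.47 F [-0.8  0.1 -0.7] 0.0
hub [0.5387 0.3439] [413.2 164.9] (np.int64(426), np.int64(174)) [0.5519 0.3622 0.076 ] 160
hub [0.4787 0.3519] [423.1 119. ] (np.int64(435), np.int64(105)) [0.4617 0.3656 0.076 ] 209
hub [0.4188 0.3598] [433.6  69.7] (np.int64(445), np.int64(61)) [0.4092 0.3729 0.076 ] 137
tray ((328.1061096191406, 165.8616943359375), (58.64739227294922, 39.44857406616211), 1.4688007831573486) [ 0.6321 -0.2311  0.02  ]
scrap ((371.947509765625, 231.4972381591797), (58.1826286315918, 38.5256233215332), 3.012787342071533) [ 0.4176 -0.3662  0.02  ]
trayA (np.int64(331), np.int64(156)) pale extent cols 309 347 n 314 level row pos 157.07324840764332
trayA (np.int64(331), np.int64(156)) [[205, 185, 163, 166, 177, 186, 151], [197, 171, 134, 149, 178, 191, 159], [181, 141, 92, 96, 137, 180, 169], [175, 135, 96, 108, 160, 188, 182], [191, 170, 143, 155, 183, 195, 194], [179, 181, 182, 183, 185, 184, 191], [103, 105, 108, 119, 130, 144, 169]]
trayB (np.int64(331), np.int64(173)) pale extent cols 308 346 n 311 level row pos 174.5369774919
[... 437 characters left out ...]
77, 190], [187, 153, 107, 92, 119, 171, 187], [189, 174, 153, 140, 162, 189, 190], [180, 181, 182, 175, 181, 187, 180], [161, 163, 165, 165, 168, 170, 163]]
scrapB (np.int64(375), np.int64(223)) [[195, 184, 181, 184, 186, 186, 176], [190, 150, 136, 156, 180, 192, 180], [171, 120, 91, 97, 144, 188, 193], [173, 128, 96, 99, 148, 188, 195], [191, 168, 141, 144, 173, 192, 194], [186, 183, 177, 182, 186, 188, 189], [164, 166, 167, 169, 166, 172, 176]]
bottle changed px 0
ring changed px 0
gauge changed px 0
knife band [[ 0.43267289 -0.18115252  0.134     ]] [131, 138, 151, 164, 142, 105, 91, 91, 92, 100, 119, 114, 94, 83, 95] [136, 141, 140, 139, 164, 152, 100, 78, 77, 108, 155, 171, 163, 95, 94]
```

All four hub dots are where they were placed, the bystanders are unmoved and the knife is still up. Handing in.

```bash
python3 -c "
from station import r
print(r.finish_job())"
```

```text
the job is handed in; nothing more can be done
None
```

The job is handed in (no verdict was returned): the knife edge is up on its pawl in the upper notch, two castings balanced and stand in the blue tray, two tipped and stand in the scrap box, and the final top view showed the bystanders unmoved.

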